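# Put away the returned room keys and bell pushes

### The job

Put away what the guests have handed back at the key shelf: hang each room key from the returns block by its corner hole on the hook of its own colour, letting it right down onto the hook and releasing it gently, so that it neither drops nor swings hard and ends hanging still; and set each chrome bell push, button up, in a cradle of the charging dock, one to a cradle, and press it down until its face is flush with the dock. There may be two or three of each, in any order; do not disturb the bead ornament and the clothes pegs.

Things in the scene. Friction and masses are not known exactly. Their poses are not given: they have to be found in the camera images.
- key1_mid (a point): centre of the red room key's head (None if absent). One stiff piece, 90 g: flat red plastic head 70 mm wide (y), 66 high (z, up), 8 thick (x); brass blade 10 x 4 mm goes 50 mm down from the middle of its lower edge. Starts upright, blade in the returns block, head above it. Can be pinched from above across its thickness, on the +y half, which has no hole.
- key1_hole (a point): centre of the red key's round hanging hole, 24 mm in diameter, through the head along x, in an upper corner: 17 mm to -y and 16 mm above the head's centre. The key's centre of mass is about 16 mm below the head's centre, so it lies to one side: hung, the key turns about 23 degrees before it balances. Axes as key1_mid.
- key2_mid (a point): centre of the blue room key's head (None if absent). One stiff piece, 90 g: flat blue plastic head 70 mm wide (y), 66 high (z, up), 8 thick (x); brass blade 10 x 4 mm goes 50 mm down from the middle of its lower edge. Starts upright, blade in the returns block, head above it. Can be pinched from above across its thickness, on the +y half, which has no hole.
- key2_hole (a point): centre of the blue key's round hanging hole, 24 mm in diameter, through the head along x, in an upper corner: 17 mm to -y and 16 mm above the head's centre. The key's centre of mass is about 16 mm below the head's centre, so it lies to one side: hung, the key turns about 23 degrees before it balances. Axes as key2_mid.
- key3_mid (a point): centre of the yellow room key's head (None if absent). One stiff piece, 90 g: flat yellow plastic head 70 mm wide (y), 66 high (z, up), 8 thick (x); brass blade 10 x 4 mm goes 50 mm down from the middle of its lower edge. Starts upright, blade in the returns block, head above it. Can be pinched from above across its thickness, on the +y half, which has no hole.
- key3_hole (a point): centre of the yellow key's round hanging hole, 24 mm in diameter, through the head along x, in an upper corner: 17 mm to -y and 16 mm above the head's centre. The key's centre of mass is about 16 mm below the head's centre, so it lies to one side: hung, the key turns about 23 degrees before it balances. Axes as key3_mid.
- hook1 (a point): hook for the red key, a red block on the crossbar behind it: level steel rod 6 mm thick, 80 mm out from the crossbar's front, then turned up, tip 11 mm above the rod's centre line. Point on that centre line, 45 mm out from the crossbar, 35 mm short of the upturned end, 200 mm above the counter. x along the rod to the crossbar, y along the crossbar, z up.
- hook2 (a point): hook for the blue key, a blue block on the crossbar behind it: level steel rod 6 mm thick, 80 mm out from the crossbar's front, then turned up, tip 11 mm above the rod's centre line. Point on that centre line, 45 mm out from the crossbar, 35 mm short of the upturned end, 200 mm above the counter. x along the rod to the crossbar, y along the crossbar, z up.
- hook3 (a point): hook for the yellow key, a yellow block on the crossbar behind it: level steel rod 6 mm thick, 80 mm out from the crossbar's front, then turned up, tip 11 mm above the rod's centre line. Point on that centre line, 45 mm out from the crossbar, 35 mm short of the upturned end, 200 mm above the counter. x along the rod to the crossbar, y along the crossbar, z up.
- push1_mid (a point): centre, half-way up the housing, of a chrome bell push (None if absent): box 80 mm long (x), 40 wide (y), 24 high (z up), 120 g, with a low white round button 28 mm across, fixed, standing 3 mm above the middle of its top. Starts lying on the counter, button up. All pushes are alike; either way round fits any cradle.
- cradle1 (a point): centre of a cradle's mouth, level with the charging dock's top. Straight recess 83 mm (x) by 43 (y), z up. A push set in stops on the contact plate 10 mm down, standing 14 mm proud; pressed with some 6 N it takes the plate down 14 mm against stiff friction to a stop and stays, its top face level with the dock's, the button 3 mm proud. Next cradle 62 mm away along y.
- plate1 (a joint): how far the contact plate of cradle 1 has gone down, m: 0 at the start, 0.014 at its stop; it stays where it is left
- push2_mid (a point): centre, half-way up the housing, of a chrome bell push (None if absent): box 80 mm long (x), 40 wide (y), 24 high (z up), 120 g, with a low white round button 28 mm across, fixed, standing 3 mm above the middle of its top. Starts lying on the counter, button up. All pushes are alike; either way round fits any cradle.
- cradle2 (a point): centre of a cradle's mouth, level with the charging dock's top. Straight recess 83 mm (x) by 43 (y), z up. A push set in stops on the contact plate 10 mm down, standing 14 mm proud; pressed with some 6 N it takes the plate down 14 mm against stiff friction to a stop and stays, its top face level with the dock's, the button 3 mm proud. Next cradle 62 mm away along y.
- plate2 (a joint): how far the contact plate of cradle 2 has gone down, m: 0 at the start, 0.014 at its stop; it stays where it is left
- push3_mid (a point): centre, half-way up the housing, of a chrome bell push (None if absent): box 80 mm long (x), 40 wide (y), 24 high (z up), 120 g, with a low white round button 28 mm across, fixed, standing 3 mm above the middle of its top. Starts lying on the counter, button up. All pushes are alike; either way round fits any cradle.
- cradle3 (a point): centre of a cradle's mouth, level with the charging dock's top. Straight recess 83 mm (x) by 43 (y), z up. A push set in stops on the contact plate 10 mm down, standing 14 mm proud; pressed with some 6 N it takes the plate down 14 mm against stiff friction to a stop and stays, its top face level with the dock's, the button 3 mm proud. Next cradle 62 mm away along y.
- plate3 (a joint): how far the contact plate of cradle 3 has gone down, m: 0 at the start, 0.014 at its stop; it stays where it is left
- dock: black charging dock with three cradles, 125 mm (x) by 190 mm (y), 45 mm high; origin at the centre of its underside; fixed, but placed anew each time
- block: light wooden returns block, fixed, 56 mm (x) by 260 mm (y) by 60 mm high, with three blade slots 85 mm apart along y; origin at the centre of its underside. Keys stand in it with the head's lower edge on its top; their x axes are the block's x
- rail: the key rail: dark wooden crossbar on two posts 410 mm apart, origin on the counter midway between the posts; flat feet 34 mm wide run from 85 mm in front of to 65 mm behind the posts; bar 22 mm deep, top 214 mm above the counter; hooks 130 mm apart; fixed, but placed anew each time
- ornament: bystander: standing ornament of red glass beads on a round brass foot 70 mm across, 140 mm high; origin at the centre of its underside
- peg1: bystander: grey plastic clothes peg, 75 mm long, lying on the counter; origin at the centre of its underside
- peg2: bystander: grey plastic clothes peg, 75 mm long, lying on the counter; origin at the centre of its underside

How it is judged:
At the end, for the whole second after the job is handed in: Each key hangs at rest by its hole on its own colour's hook (hole centre 3-14 mm below the rod's centre line, within 11 mm sideways); each push is button up in a cradle, top level with the dock within 2.5 mm, centred within 5 mm; ornament and pegs within 20 mm of their start (x of key1_hole in the frame of hook1 between -0.034 and 0.04 m and y of key1_hole in the frame of hook1 between -0.011 and 0.011 m and z of key1_hole in the frame of hook1 between -0.014 and -0.003 m and linear speed of each of key1, key2, key3 below 0.05 m/s and angular speed of each of key1, key2, key3 below 0.8 rad/s and x of key2_hole in the frame of hook2 between -0.034 and 0.04 m and y of key2_hole in the frame of hook2 between -0.011 and 0.011 m and z of key2_hole in the frame of hook2 between -0.014 and -0.003 m and x of key3_hole in the frame of hook3 between -0.034 and 0.04 m and y of key3_hole in the frame of hook3 between -0.011 and 0.011 m and z of key3_hole in the frame of hook3 between -0.014 and -0.003 m and ((horizontal distance between push1_mid and cradle1 below 0.005 m and z of push1_mid in the frame of cradle1 between -0.0145 and -0.0095 m and angle between push1_mid's own z axis and vertical below 0.07 rad and linear speed of push1 below 0.03 m/s) or (horizontal distance between push1_mid and cradle2 below 0.005 m and z of push1_mid in the frame of cradle2 between -0.0145 and -0.0095 m and angle between push1_mid's own z axis and vertical below 0.07 rad and linear speed of push1 below 0.03 m/s) or (horizontal distance between push1_mid and cradle3 below 0.005 m and z of push1_mid in the frame of cradle3 between -0.0145 and -0.0095 m and angle between push1_mid's own z axis and vertical below 0.07 rad and linear speed of push1 below 0.03 m/s)) and ((horizontal distance between push2_mid and cradle1 below 0.005 m and z of push2_mid in the frame of cradle1 between -0.0145 and -0.0095 m and angle between push2_mid's own z axis and vertical below 0.07 rad and linear speed of push2 below 0.03 m/s) or (horizontal distance between push2_mid and cradle2 below 0.005 m and z of push2_mid in the frame of cradle2 between -0.0145 and -0.0095 m and angle between push2_mid's own z axis and vertical below 0.07 rad and linear speed of push2 below 0.03 m/s) or (horizontal distance between push2_mid and cradle3 below 0.005 m and z of push2_mid in the frame of cradle3 between -0.0145 and -0.0095 m and angle between push2_mid's own z axis and vertical below 0.07 rad and linear speed of push2 below 0.03 m/s)) and ((horizontal distance between push3_mid and cradle1 below 0.005 m and z of push3_mid in the frame of cradle1 between -0.0145 and -0.0095 m and angle between push3_mid's own z axis and vertical below 0.07 rad and linear speed of push3 below 0.03 m/s) or (horizontal distance between push3_mid and cradle2 below 0.005 m and z of push3_mid in the frame of cradle2 between -0.0145 and -0.0095 m and angle between push3_mid's own z axis and vertical below 0.07 rad and linear speed of push3 below 0.03 m/s) or (horizontal distance between push3_mid and cradle3 below 0.005 m and z of push3_mid in the frame of cradle3 between -0.0145 and -0.0095 m and angle between push3_mid's own z axis and vertical below 0.07 rad and linear speed of push3 below 0.03 m/s)) and distance of each of ornament, peg1, peg2 from where it was at the start of the episode below 0.02 m); the robot touches nothing.
It fails at once if the red key is dropped, flung or sent swinging hard: with no finger on it, it moves faster than 0.4 m/s or turns faster than 7 rad/s ((linear speed of key1 above 0.4 m/s or angular speed of key1 above 7 rad/s) and contact force between key1 and the fingers below 0.01 N).
It fails at once if the blue key is dropped, flung or sent swinging hard: with no finger on it, it moves faster than 0.4 m/s or turns faster than 7 rad/s ((linear speed of key2 above 0.4 m/s or angular speed of key2 above 7 rad/s) and contact force between key2 and the fingers below 0.01 N).
It fails at once if the yellow key is dropped, flung or sent swinging hard: with no finger on it, it moves faster than 0.4 m/s or turns faster than 7 rad/s ((linear speed of key3 above 0.4 m/s or angular speed of key3 above 7 rad/s) and contact force between key3 and the fingers below 0.01 N).
It fails at once if the bead ornament or a clothes peg is knocked more than 20 mm aside (distance of any of ornament, peg1, peg2 from where it was at the start of the episode above 0.02 m).
Of key1, key2, key3 only 2 to 3 are there at a start; the rules pass over those that are not, and their reading is None.
Of push1, push2, push3 only 2 to 3 are there at a start; the rules pass over those that are not, and their reading is None.
At some moment in a run one of push1, push2, push3 may be knocked a few centimetres aside while the robot is not near it.
It also fails if it takes over 210 s, if anything falls off the work surface, if the arm or the gripper's body presses on something with over 40 N, if the wrist force passes 120 N, or if a joint passes its speed limit or range.

### The arm

A 6-joint arm with a two-finger parallel gripper is mounted at the origin on the work surface. World frame = base frame: x ahead of the robot, y to its left, z up, the work surface at z = 0. Lengths are in m, angles in rad, forces in N, time in s.
With the tool pointing down it reaches from about 0.35 to 0.775 m from the base axis. Payload 7.3 kg.
Tool frame: the origin (TCP) lies at the very end of the fingers, on their centre line; the grasp point (between the pads) lies 19 mm behind it; z points along the fingers, y is the line along which they close (so a half turn about z gives the same grasp; the last joint's range is limited). The gripper opens to 92 mm and grips with 3 to 60 N. Pads are 19 mm wide; open, the fingers measure 130 mm over their backs; the gripper's body (75 mm by 190 mm) begins 47 mm behind the grasp point.
Start: joints at [1.085, 0.342, 1.524, -0, 1.275, -0.146], TCP at [0.175, 0.495, 0.227] pointing down, gripper open.
Joint ranges: [-2.53, 2.53], [-0.77, 2.02], [0.04, 2.7], [-1, 4.14], [0.28, 2.66], [-3.11, 3.11]. Speed limits (rad/s): [2.57, 2.57, 3.14, 3.14, 3.14, 3.14].

### API

Orientations are given as [roll, pitch, yaw] about the fixed x, y, z axes, in that order (R = Rz(yaw) Ry(pitch) Rx(roll)).
In Python, from cell import observe, read_camera, get_calibration, hand_in, search_frame gives the robot as it stands.
- The arm moves only by the tool step_arm, never from a script. Its argument "commands" is a list of rows, each an object with "translation": the shift along the tool's x, y, z in mm, a list of three; "roll": the turn about the tool's z in rad. In form: [{"translation": [x, y, z], "roll": roll}, ...]. A call has 1 to 20 rows; each row shifts and turns the commanded pose from where the row before left it, along the tool's axes as they then stand; what a row does not reach is not made up. A row lasts 1/12 s, in which the tool goes at most 41.7 mm and 7.16 degrees, less where a joint would pass 70% of its speed; a pose out of reach is approached as far as the arm can. A call is refused whole if a number of a shift passes 41.7 or a number of a turn 0.125, either way. A call with a gripper value outside its range is refused whole. "fingers" is the opening, from 0 (shut) to 1 (fully open), set as the call begins (left out, the last holds). The fingers move at their own pace and stop on an object; "grip_force" is the grip in N (left out, the last holds). Time passes only in rows, so rows that do not move let the fingers close. It gives the time, the measured TCP pose, the force, the opening and the grip force at its end, in the units of the state.
- observe(): the state, without advancing time (a new reading comes with each control period).
- read_camera(name): name is "side" or "top" or "wrist"; returns the picture (384x512x3 uint8, red, green, blue); there is no depth.
- get_calibration(name): a dict with "camera_matrix" (3x3 intrinsics, pixels), "world_from_camera" (4x4, takes a point from camera to world coordinates). Camera axes: x right, y up, looking along -z (the intrinsics and any distortion apply to the point x, -y, -z); pixel columns grow to the right and rows downward; lengths in m; the calibration is good to about 2 mm. A picture is of the moment at which its call begins: read the wrist's pose just before it. get_calibration takes no time and is no camera call; for the wrist camera it gives the pose at the moment of the call.
- hand_in(): hands the job in; it is judged then, once.
Trained networks look in the newest picture that a camera, given by its name, has taken for a name from the list of things; names that differ only in an ending like _2 or _b are one class to them, and where a whole thing is asked for, a point or a joint stands for the part that bears it (a point fixed in the world has none). Each returns a list of dicts, best first, with "confidence" (0 to 1); they miss things now and then, are a little off and sometimes report something else, mostly with a low value. They report only what shows in the picture. A call takes as long as a camera call.
- search_frame(camera, name): "at" ([x, y, z] in m, in world coordinates, good to about 4 mm: the middle of the surface that is visible of it).
The state is a dict: "time": time; "qpos": joint angles; "qvel": joint speeds; "joint_efforts": joint torques, N m; "tool_pos": TCP position; "tool_rot": TCP orientation; "contact_force": force on the tool from outside, world axes, zero at the start; "torque": the same for the moment, N m; "opening": finger opening in m; "grip_force": force on a finger pad.
Only numpy, scipy, OpenCV 4.12 (cv2) and the standard library are available. Lean on these libraries where they do the work, as an engineer would, in place of code of your own. Each camera call takes 0.05 s, during which the arm holds its last target. There are 200 camera calls.

## Working session

There is one attempt and no reset: what is moved stays moved. The work goes in short steps, Python scripts to look and compute and a tool call to move; the robot and the scene stay as the last step left them, time stands still between calls to the robot, and variables do not carry over. Pictures are saved under pics/ and viewed, at most 14 in all, crops included, and the job is handed in when it is done.

Besides the shell and the picture viewer there is one more tool, called by a JSON object that holds its "api" and its "payload". step_arm: Moves the arm, as the interface text tells. Its arguments: {"type":"object","properties":{"commands":{"type":"array"},"fingers":{"type":"number"},"grip_force":{"type":"number"}},"required":["commands"]}

```bash
mkdir -p pics; ls; python3 - <<'E'
from cell import *
import cv2,numpy as np
s=observe();print({k:np.round(v,3).tolist() for k,v in s.items()})
ims=[]
for c in("top","side"):
    im=read_camera(c);cv2.imwrite(f"pics/{c}0.png",im[:,:,::-1])
    for n in ["key1_mid","key1_hole","key2_mid","key2_hole","key3_mid","key3_hole","hook1","hook2","hook3","push1_mid","cradle1","dock","block","rail","ornament","peg1"]:
        print(c,n,[(np.round(d["at"],3).tolist(),round(d["confidence"],2)) for d in search_frame(c,n)])
    k=get_calibration(c);print(c,np.round(k["camera_matrix"],1).tolist(),np.round(k["world_from_camera"],3).tolist(), list(k))
E
```

```text
pics
{'time': 0.0, 'qpos': [1.085, 0.343, 1.525, -0.0, 1.275, -0.146], 'qvel': [-0.001, -0.001, -0.002, 0.001, -0.002, 0.001], 'joint_efforts': [0.001, -43.123, -24.422, 0.072, 0.056, -0.0], 'tool_pos': [0.175, 0.495, 0.226], 'tool_rot': [-3.14, -0.0, 2.802], 'contact_force': [-0.522, 0.083, -0.859], 'torque': [0.025, -0.022, -0.008], 'grip_force': 0.0, 'opening': 0.092}
top key1_mid [([0.423, -0.327, 0.128], 0.66)]
top key1_hole [([0.427, -0.326, 0.121], 0.43), ([0.62, -0.241, 0.034], 0.17)]
top key2_mid [([0.44, -0.244, 0.121], 0.46), ([0.612, -0.235, 0.041], 0.34)]
top key2_hole [([0.436, -0.242, 0.127], 0.49)]
top key3_mid [([0.452, -0.159, 0.128], 0.44), ([0.649, 0.168, 0.212], 0.22)]
top key3_hole [([0.494, -0.453, 0.013], 0.73), ([0.453, -0.16, 0.13], 0.58), ([0.613, -0.245, 0.043], 0.28)]
top hook1 [([0.646, 0.17, 0.212], 0.67), ([0.61, -0.241, 0.042], 0.59)]
top hook2 [([0.646, 0.17, 0.212], 0.67), ([0.61, -0.241, 0.042], 0.59)]
top hook3 [([0.646, 0.17, 0.212], 0.67), ([0.61, -0.241, 0.042], 0.59)]
top push1_mid [([0.614, -0.245, 0.044], 0.75), ([0.44, 0.046, 0.024], 0.71)]
[... 1275 characters left out ...]
 ([0.652, 0.046, 0.144], 0.19)]
side cradle1 [([0.604, -0.269, 0.034], 0.61)]
side dock [([0.433, -0.247, 0.1], 0.74), ([0.602, -0.27, 0.033], 0.72), ([0.602, -0.303, 0.035], 0.47)]
side block [([0.415, -0.322, 0.058], 0.82)]
side rail [([0.65, 0.046, 0.145], 0.84), ([0.432, -0.25, 0.105], 0.6)]
side ornament [([0.736, 0.146, 0.039], 0.56), ([0.376, 0.277, 0.021], 0.36), ([0.604, -0.271, 0.037], 0.25)]
side peg1 [([0.491, -0.454, 0.01], 0.83), ([0.592, -0.404, 0.011], 0.61)]
side [[347.8, 0.0, 257.7], [0.0, 347.8, 193.2], [0.0, 0.0, 1.0]] [[0.897, 0.215, -0.385, 0.205], [-0.441, 0.472, -0.764, -0.765], [0.017, 0.855, 0.518, 0.585], [0.0, 0.0, 0.0, 1.0]] ['camera_matrix', 'world_from_camera']
```

```bash
python3 - <<'E'
import cv2
for c in("top","side"):
    im=cv2.imread(f"pics/{c}0.png");cv2.imwrite(f"pics/{c}0b.png",cv2.resize(im,(800,600),interpolation=cv2.INTER_CUBIC))
E
```

```text
(no output)
```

View pics/top0b.png

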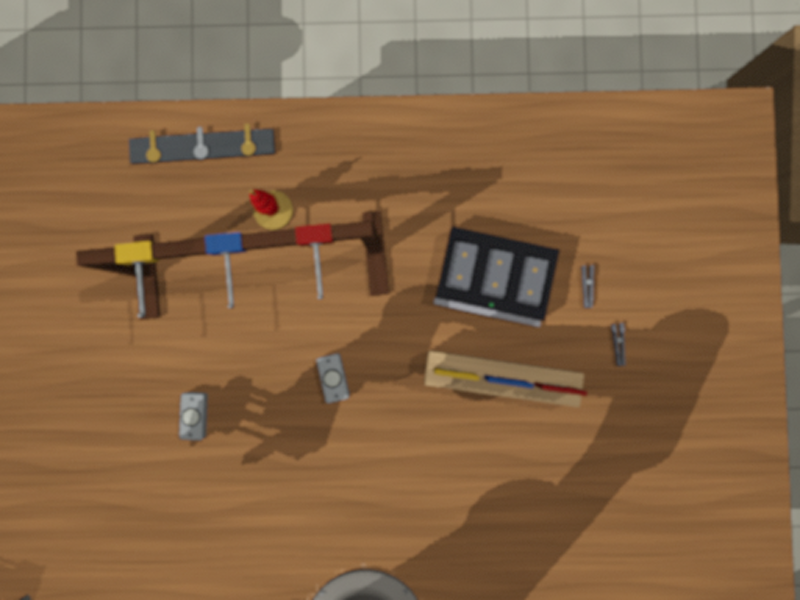

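View pics/side0b.png

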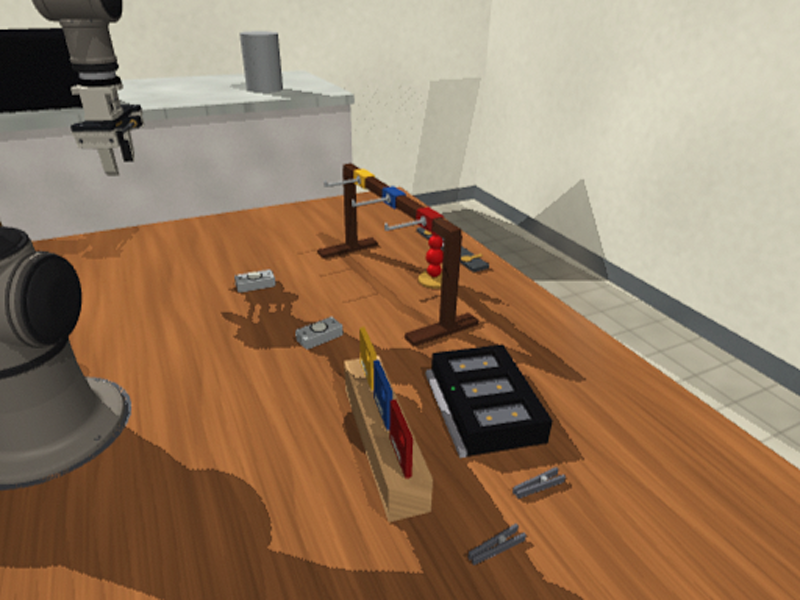

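The top view shows three keys (yellow, blue, red at about (457,375), (510,382), (560,389) of 800), two pushes at (191,416) and (332,378), and the hook rods ending near (141,315), (230,305), (320,296). The dock is at (497,275). Next I'll measure these by segmentation.

```bash
cat > h.py <<'E'
from cell import *
import cv2,numpy as np
from scipy.spatial.transform import Rotation as Ro
def unproj(px,z,cal):
    K,T=cal["camera_matrix"],cal["world_from_camera"]
    px=np.atleast_2d(px).astype(float)
    d=np.c_[(px[:,0]-K[0,2])/K[0,0],-(px[:,1]-K[1,2])/K[1,1],-np.ones(len(px))]@T[:3,:3].T
    o=T[:3,3]; return o+d*((z-o[2])/d[:,2])[:,None]
def proj(P,cal):
    K,T=cal["camera_matrix"],cal["world_from_camera"]
    c=(np.atleast_2d(P)-T[:3,3])@T[:3,:3]; c=c*[1,-1,-1]
    p=c@K.T; return p[:,:2]/p[:,2:]
def go(target,yaw=None):
    s=observe();R=Ro.from_euler("xyz",s["tool_rot"]).as_matrix()
    print("pos",np.round(s["tool_pos"],4),"yaw",round(s["tool_rot"][2],4),"t",round(s["time"],1),"move mm",np.round(1000*R.T@(np.array(target)-s["tool_pos"]),1),"F",np.round(s["contact_force"],1))
    if yaw is not None: print(" turn(tool roll)",round(-((yaw-s["tool_rot"][2]+np.pi/2)%np.pi-np.pi/2),4))
def blobs(m,amin=20):
    n,l,st,c=cv2.connectedComponentsWithStats(m.astype(np.uint8))
    return [(st[i],c[i],l==i) for i in range(1,n) if st[i,4]>=amin]
E
python3 - <<'E'
from h import *
im=cv2.imread("pics/top0.png");cal=get_calibration("top")
hsv=cv2.cvtColor(im,cv2.COLOR_BGR2HSV).astype(int);H,S,V=hsv[...,0],hsv[...,1],hsv[...,2]
ms={"red":((H<5)|(H>175))&(S>170)&(V>60),"blue":(abs(H-110)<12)&(S>130),"yel":(abs(H-26)<5)&(S>170),"black":V<32}
for k,m in ms.items():
    for st,c,l in blobs(m,12):
        pts=np.argwhere(l)[:,::-1].astype(np.float32);r=cv2.minAreaRect(pts)
        print(k,st.tolist(),np.round(c,1),"rect",np.round(r[0],1),np.round(r[1],1),round(r[2],1), np.round(unproj(c,.126,cal)[0],3),np.round(unproj(c,.214,cal)[0],3),np.round(unproj(c,.045,cal)[0],3))
for n in [(191,416),(332,378)]:
    c=np.array(n)*.64;print("push",unproj(c,.024,cal)[0].round(3))
for n in [(141,315),(139,263),(230,305),(227,252),(320,296),(315,243)]:
    print("hook",unproj(np.array(n)*.64,.2,cal)[0].round(3))
for n in [(453,228),(558,249),(543,322),(436,301)]:
    print("dock",unproj(np.array(n)*.64,.045,cal)[0].round(3))
for n in [(462,266),(497,274),(533,281)]:
    print("cr",unproj(np.array(n)*.64,.035,cal)[0].round(3))
for n in [(431,353),(584,374),(580,405),(426,386)]:
    print("block",unproj(np.array(n)*.64,.06,cal)[0].round(3))
E
```

```text
red [160, 122, 17, 15, 180] [168.4 129.2] rect [168.5 129. ] [17.7 12. ] 45.0 [0.73  0.139 0.126] [0.711 0.117 0.214] [0.748 0.159 0.045]
red [189, 144, 24, 13, 248] [200.2 149.6] rect [200.3 149.9] [11.4 22.9] 84.8 [0.678 0.061 0.126] [0.663 0.046 0.214] [0.691 0.074 0.045]
red [346, 246, 29, 7, 70] [359.6 248.9] rect [360.  248.9] [28.4  2.8] 7.6 [ 0.427 -0.325  0.126] [ 0.436 -0.303  0.214] [ 0.418 -0.345  0.045]
blue [132, 150, 23, 12, 241] [142.7 155.4] rect [142.8 155.3] [10.9 22. ] 85.6 [0.666 0.203 0.126] [0.653 0.175 0.214] [0.678 0.229 0.045]
blue [312, 241, 28, 6, 61] [325.  243.8] rect [325.4 243.8] [27.4  2.1] 8.1 [ 0.441 -0.241  0.126] [ 0.449 -0.227  0.214] [ 0.433 -0.254  0.045]
yel [74, 154, 25, 16, 290] [ 85.3 161.2] rect [ 85.4 161.7] [13.6 23.9] 82.9 [0.654 0.345 0.126] [0.642 0.304 0.214] [0.665 0.384 0.045]
yel [278, 236, 28, 7, 87] [291.9 239.1] rect [291.6 239.1] [27.4  3.3] 8.5 [ 0.454 -0.161  0.126] [ 0.461 -0.154  0.214] [ 0.447 -0.166  0.045]
black [68, 170, 17, 4, 35] [ 77.5 171.2] rect [ 76.1 171.1] [16.3  2.4] 8.1 [0.63  0.365 0.126] [0.62  0.322 0.214] [0.639 0.405 0.045]
push [0.38  0.293 0.024]
push [0.442 0.047 0.024]
hook [0.552 0.299 0.2  ]
hook [0.628 0.302 0.2  ]
hook [0.564 0.17  0.2  ]
hook [0.641 0.174 0.2  ]
hook [0.575 0.039 0.2  ]
hook [0.652 0.046 0.2  ]
dock [ 0.696 -0.167  0.045]
dock [ 0.656 -0.345  0.045]
dock [ 0.532 -0.316  0.045]
dock [ 0.571 -0.135  0.045]
cr [ 0.631 -0.181  0.035]
cr [ 0.616 -0.241  0.035]
cr [ 0.603 -0.303  0.035]
block [ 0.484 -0.124  0.06 ]
block [ 0.444 -0.379  0.06 ]
block [ 0.393 -0.371  0.06 ]
block [ 0.429 -0.115  0.06 ]
```

{"api": "step_arm", "payload": {"commands": [{"translation":[0,0,-4],"roll":0.116},{"translation":[0,0,-4],"roll":0.116},{"translation":[0,0,-4],"roll":0.116},{"translation":[0,0,-4],"roll":0.116},{"translation":[0,0,-4],"roll":0.116},{"translation":[0,0,-4],"roll":0.116},{"translation":[0,0,0],"roll":0.116},{"translation":[0,0,0],"roll":0.116},{"translation":[0,0,0],"roll":0.116},{"translation":[0,0,0],"roll":0.116},{"translation":[0,0,0],"roll":0.117},{"translation":[0,0,0],"roll":0.117}], "fingers": 0.6}}

```text
time: 2.7
tool_pos: [0.175, 0.495, 0.2507]
tool_rot: [3.142, -0.0, 1.402]
contact_force: [0.1, -0.8, -0.4]
opening: 0.055
grip_force: 0.0
```

```bash
python3 -c "
from h import *
go([.457,-.144,.25],np.pi/2-.163)"
```

```text
pos [0.175  0.495  0.2507] yaw 1.402 t 2.7 move mm [-582.5  385.4    0.7] F [ 0.1 -0.8 -0.4]
 turn(tool roll) -0.0058
```

{"api": "step_arm", "payload": {"commands": [{"translation":[-18,12,0],"roll":0},{"translation":[-32,21,0],"roll":0},{"translation":[-33,22,0],"roll":0},{"translation":[-33,22,0],"roll":0},{"translation":[-33,22,0],"roll":0},{"translation":[-33,22,0],"roll":0},{"translation":[-33,22,0],"roll":0},{"translation":[-33,22,0],"roll":0},{"translation":[-33,22,0],"roll":0},{"translation":[-33,22,0],"roll":0},{"translation":[-33,22,0],"roll":0},{"translation":[-33,22,0],"roll":0},{"translation":[-33,22,0],"roll":0},{"translation":[-33,22,0],"roll":0},{"translation":[-33,22,0],"roll":0},{"translation":[-33,22,0],"roll":0},{"translation":[-33,22,0],"roll":0},{"translation":[-33,22,0],"roll":0},{"translation":[-12,5,0],"roll":0},{"translation":[0,0,0],"roll":0}]}}

```text
time: 4.37
tool_pos: [0.4646, -0.1534, 0.2501]
tool_rot: [-3.141, 0.0, 1.404]
contact_force: [-1.1, 0.2, -0.5]
opening: 0.055
grip_force: 0.0
```

```bash
python3 -c "
from h import *
go([.457,-.144,.25],np.pi/2-.163)
cal=get_calibration('wrist');print(cal)
im=read_camera('wrist');cv2.imwrite('pics/w1.png',cv2.resize(im[:,:,::-1],(768,576)))
for n in ('key3_mid','key3_hole','key2_mid'): print(n,[(np.round(d['at'],3).tolist(),round(d['confidence'],2)) for d in search_frame('wrist',n)])
"
```

```text
pos [ 0.4646 -0.1534  0.2501] yaw 1.4042 t 4.4 move mm [ 8.  -9.   0.1] F [-1.1  0.2 -0.5]
 turn(tool roll) -0.0036
{'camera_matrix': array([[286.38117321,   0.        , 251.33907761],
       [  0.        , 286.38117321, 190.40590194],
       [  0.        ,   0.        ,   1.        ]]), 'world_from_camera': array([[ 0.98618292,  0.15854534,  0.04802742,  0.47777913],
       [-0.16565622,  0.94578241,  0.27938083, -0.07872857],
       [-0.00112897, -0.28347664,  0.95897848,  0.40649666],
       [ 0.        ,  0.        ,  0.        ,  1.        ]])}
key3_mid [([0.455, -0.158, 0.127], 0.69)]
key3_hole [([0.451, -0.154, 0.125], 0.78)]
key2_mid [([0.441, -0.218, 0.125], 0.57)]
```

View pics/w1.png

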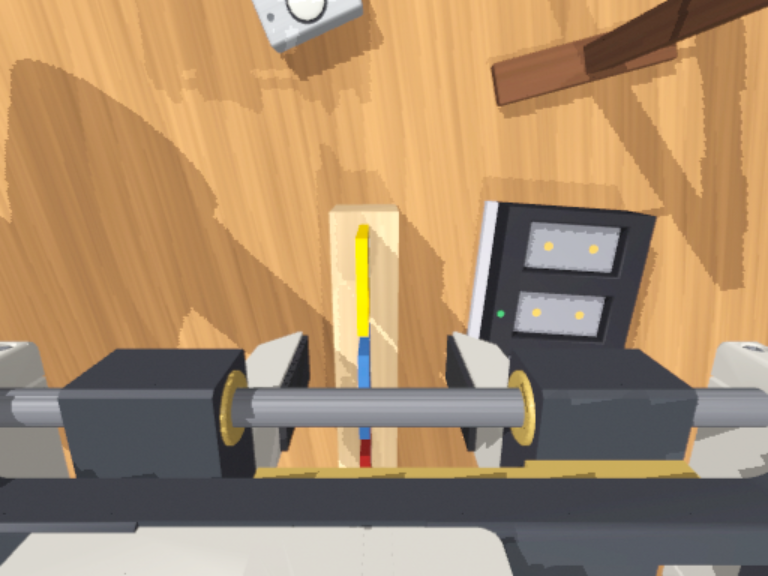

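```bash
python3 -c "
from h import *
cal=get_calibration('wrist');im=cv2.imread('pics/w1.png')
hsv=cv2.cvtColor(im,cv2.COLOR_BGR2HSV).astype(int);H,S,V=hsv[...,0],hsv[...,1],hsv[...,2]
m=(abs(H-28)<5)&(S>200)
for st,c,l in blobs(m,200):
    print(st)
    for r in (228,240,280,320,333):
        x=np.where(l[r])[0];
        if len(x): print(r,x.min(),x.max(),unproj(((x.min()+.5)/1.5-.5+.3,r/1.5),.126,cal)[0].round(4),unproj(((x.max()+.5)/1.5,r/1.5),.126,cal)[0].round(4))
"
```

```text
[ 356  225   13  111 1268]
228 359 367 [ 0.4575 -0.1155  0.126 ] [ 0.4629 -0.1164  0.126 ]
240 356 367 [ 0.4542 -0.123   0.126 ] [ 0.4616 -0.1242  0.126 ]
280 357 367 [ 0.4501 -0.1502  0.126 ] [ 0.457  -0.1513  0.126 ]
320 357 367 [ 0.445  -0.1788  0.126 ] [ 0.4521 -0.18    0.126 ]
333 358 367 [ 0.444  -0.1886  0.126 ] [ 0.4505 -0.1896  0.126 ]
```

```bash
python3 -c "
from h import *
go([.455,-.142,.096],np.pi/2-.17)"
```

```text
pos [ 0.4636 -0.1491  0.2508] yaw 1.4088 t 4.6 move mm [  5.6  -9.6 154.8] F [-0.9  0.3 -0.4]
 turn(tool roll) 0.008
```

{"api": "step_arm", "payload": {"commands": [{"translation":[2,-4,20],"roll":0.004},{"translation":[2,-4,30],"roll":0.004},{"translation":[0,0,30],"roll":0},{"translation":[0,0,20],"roll":0},{"translation":[0,0,0],"roll":0},{"translation":[0,0,0],"roll":0},{"translation":[0,0,0],"roll":0}]}}

```text
time: 5.15
tool_pos: [0.4576, -0.1448, 0.1523]
tool_rot: [3.139, 0.001, 1.401]
contact_force: [0.5, -0.1, -0.1]
opening: 0.0548
grip_force: 0.0
```

```bash
python3 -c "
from h import *
go([.4563,-.144,.096],np.pi/2-.168)
cal=get_calibration('wrist')
im=read_camera('wrist');cv2.imwrite('pics/w2.png',cv2.resize(im[:,:,::-1],(768,576)))
"
```

```text
pos [ 0.4576 -0.1448  0.1523] yaw 1.4009 t 5.2 move mm [ 0.6 -1.6 56.3] F [ 0.5 -0.1 -0.1]
 turn(tool roll) -0.0019
```

View pics/w2.png

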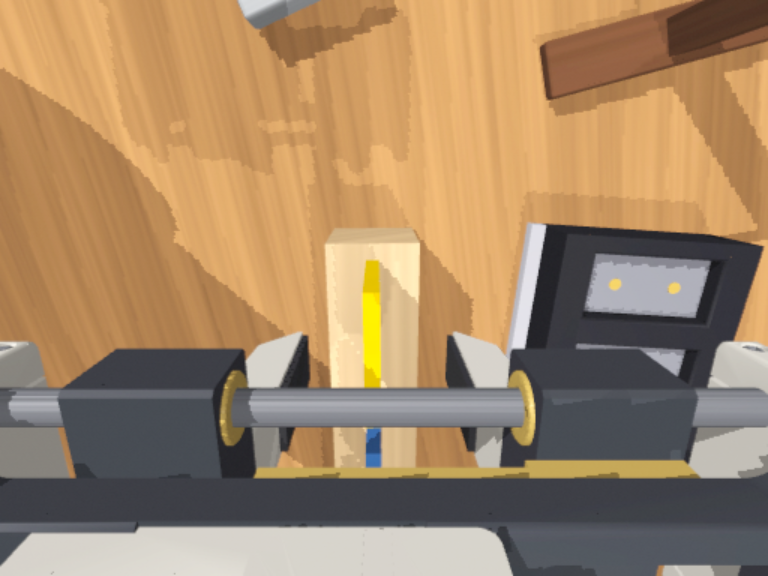

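```bash
python3 -c "
from h import *
cal=get_calibration('wrist')
for p in [(363,291),(380,291),(364,330),(381,330)]: print(unproj(np.array(p)/1.5,.126,cal)[0].round(4))
for p in [(327,243),(420,243),(329,320),(418,320)]: print(unproj(np.array(p)/1.5,.06,cal)[0].round(4))
go([.4563,-.144,.096],np.pi/2-.168)"
```

```text
[ 0.4554 -0.1252  0.126 ]
[ 0.4629 -0.1265  0.126 ]
[ 0.4526 -0.1437  0.126 ]
[ 0.4602 -0.145   0.126 ]
[ 0.4344 -0.1124  0.06  ]
[ 0.4882 -0.1217  0.06  ]
[ 0.4258 -0.1599  0.06  ]
[ 0.4801 -0.1693  0.06  ]
pos [ 0.4578 -0.1451  0.1525] yaw 1.4007 t 5.2 move mm [ 0.9 -1.9 56.5] F [-0.1 -0.1  0.6]
 turn(tool roll) -0.0021
```

{"api": "step_arm", "payload": {"commands": [{"translation":[1,-2,20],"roll":0},{"translation":[0,0,20],"roll":0},{"translation":[0,0,16],"roll":0},{"translation":[0,0,0],"roll":0},{"translation":[0,0,0],"roll":0}]}}

```text
time: 5.62
tool_pos: [0.4554, -0.144, 0.0956]
tool_rot: [3.141, 0.0, 1.4]
contact_force: [-0.4, 0.5, 0.3]
opening: 0.0552
grip_force: 0.0
```

{"api": "step_arm", "payload": {"commands": [{"translation":[0,0,0],"roll":0},{"translation":[0,0,0],"roll":0},{"translation":[0,0,0],"roll":0},{"translation":[0,0,0],"roll":0},{"translation":[0,0,0],"roll":0},{"translation":[0,0,0],"roll":0},{"translation":[0,0,0],"roll":0},{"translation":[0,0,0],"roll":0}], "fingers": 0, "grip_force": 15}}

```text
time: 6.28
tool_pos: [0.455, -0.1439, 0.0947]
tool_rot: [3.142, -0.0, 1.4]
contact_force: [-0.5, 0.5, 1.0]
opening: 0.008
grip_force: 15.0
```

```bash
python3 -c "
from h import *
go([.4563,-.144,.27],np.pi/2+.085)"
```

```text
pos [ 0.455  -0.1439  0.0947] yaw 1.3998 t 6.3 move mm [ 1.000e-01  1.300e+00 -1.753e+02] F [-0.5  0.5  1. ]
 turn(tool roll) -0.256
```

{"api": "step_arm", "payload": {"commands": [{"translation":[0,0,-10],"roll":0},{"translation":[0,0,-20],"roll":0},{"translation":[0,0,-30],"roll":0},{"translation":[0,0,-25],"roll":0},{"translation":[0,0,-10],"roll":-0.064},{"translation":[0,0,0],"roll":-0.064},{"translation":[0,0,0],"roll":-0.064},{"translation":[0,0,0],"roll":-0.064},{"translation":[0,0,0],"roll":0}]}}

```text
time: 7.03
tool_pos: [0.4548, -0.1438, 0.1895]
tool_rot: [-3.141, -0.0, 1.658]
contact_force: [-1.5, 0.1, -1.1]
opening: 0.0079
grip_force: 15.0
```

```bash
python3 -c "
from h import *
go([.487,.327,.190],np.pi/2+.085)"
```

```text
pos [ 0.4548 -0.1438  0.1895] yaw 1.658 t 7.0 move mm [ 4.662e+02  7.310e+01 -3.000e-01] F [-1.5  0.1 -1.1]
 turn(tool roll) 0.0022
```

{"api": "step_arm", "payload": {"commands": [{"translation":[10,2,0],"roll":0},{"translation":[22,3,0],"roll":0},{"translation":[30,5,0],"roll":0},{"translation":[34,5,0],"roll":0},{"translation":[34,5,0],"roll":0},{"translation":[34,5,0],"roll":0},{"translation":[34,5,0],"roll":0},{"translation":[34,5,0],"roll":0},{"translation":[34,5,0],"roll":0},{"translation":[34,5,0],"roll":0},{"translation":[34,5,0],"roll":0},{"translation":[34,5,0],"roll":0},{"translation":[34,5,0],"roll":0},{"translation":[30,5,0],"roll":0},{"translation":[22,5,0],"roll":0},{"translation":[15,4,0],"roll":0},{"translation":[7,2,0],"roll":0},{"translation":[0,0,0],"roll":0},{"translation":[0,0,0],"roll":0},{"translation":[0,0,0],"roll":0}]}}

```text
time: 8.7
tool_pos: [0.4901, 0.3359, 0.1896]
tool_rot: [-3.141, 0.001, 1.655]
contact_force: [0.6, 0.3, -1.4]
opening: 0.008
grip_force: 15.0
```

```bash
python3 -c "
from h import *
go([.487,.327,.190],np.pi/2+.085)
cal=get_calibration('wrist')
im=read_camera('wrist');cv2.imwrite('pics/w3.png',cv2.resize(im[:,:,::-1],(768,576)))
T=read_camera('top');cv2.imwrite('pics/t3.png',T[:,:,::-1])
S=read_camera('side');cv2.imwrite('pics/s3.png',S[:,:,::-1])
"
```

```text
pos [0.4901 0.3359 0.1896] yaw 1.6546 t 8.7 move mm [-8.6 -3.9 -0.4] F [ 0.6  0.3 -1.4]
 turn(tool roll) -0.0012
```

View pics/w3.png

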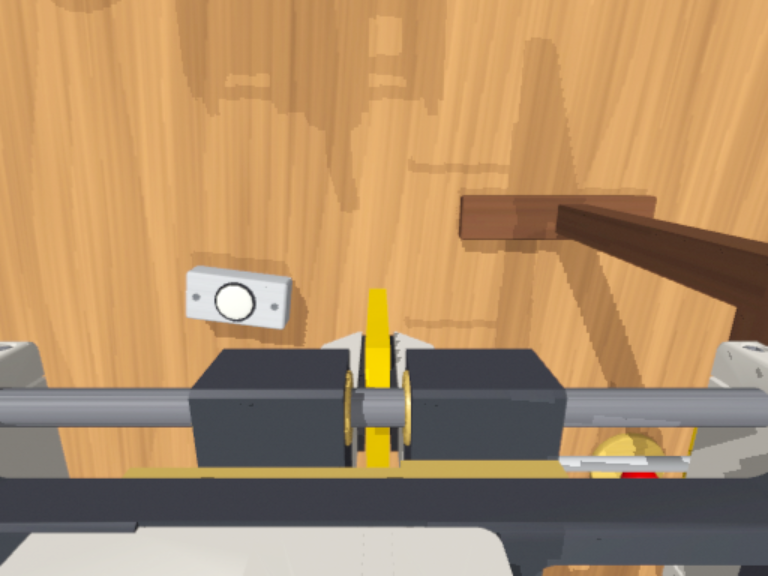

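```bash
python3 -c "
from h import *
cal=get_calibration('wrist')
for p in [(562,464),(688,462)]: print('rod',unproj(np.array(p)/1.5,.2,cal)[0].round(4))
for p in [(461,197),(655,197)]: print('foot far',[unproj(np.array(p)/1.5,z,cal)[0].round(4) for z in (0,.015)])
for p in [(461,238),(557,238)]: print('foot near',[unproj(np.array(p)/1.5,z,cal)[0].round(4) for z in (0,.015)])
calt=get_calibration('top')
im=cv2.imread('pics/t3.png');cv2.imwrite('pics/t3c.png',cv2.resize(im[130:220,40:260],(792,324),interpolation=cv2.INTER_CUBIC))
s=cv2.imread('pics/s3.png');cv2.imwrite('pics/s3c.png',cv2.resize(s[80:240,180:340],(600,600),interpolation=cv2.INTER_CUBIC))
go([.487,.327,.190],np.pi/2+.085)
"
```

```text
rod [0.5689 0.2995 0.2   ]
rod [0.6194 0.3047 0.2   ]
foot far [array([0.553, 0.388, 0.   ]), array([0.55 , 0.389, 0.015])]
foot far [array([0.7061, 0.4008, 0.    ]), array([0.6965, 0.4013, 0.015 ])]
foot near [array([0.5575, 0.3554, 0.    ]), array([0.5544, 0.3579, 0.015 ])]
foot near [array([0.6354, 0.362 , 0.    ]), array([0.6289, 0.3641, 0.015 ])]
pos [0.4904 0.3359 0.1899] yaw 1.6543 t 8.8 move mm [-8.6 -4.2 -0.1] F [ 0.2 -0.5 -1.3]
 turn(tool roll) -0.0015
```

View pics/t3c.png

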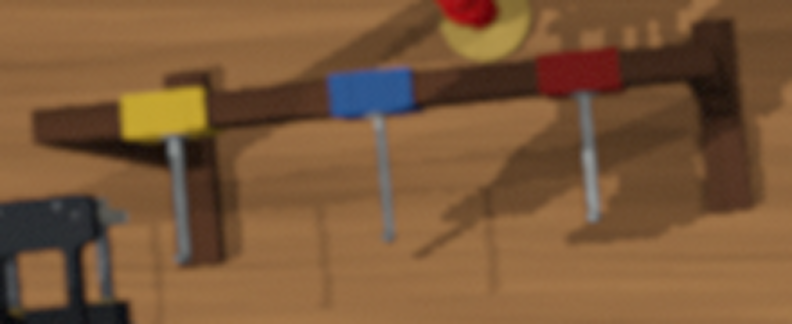

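View pics/s3c.png

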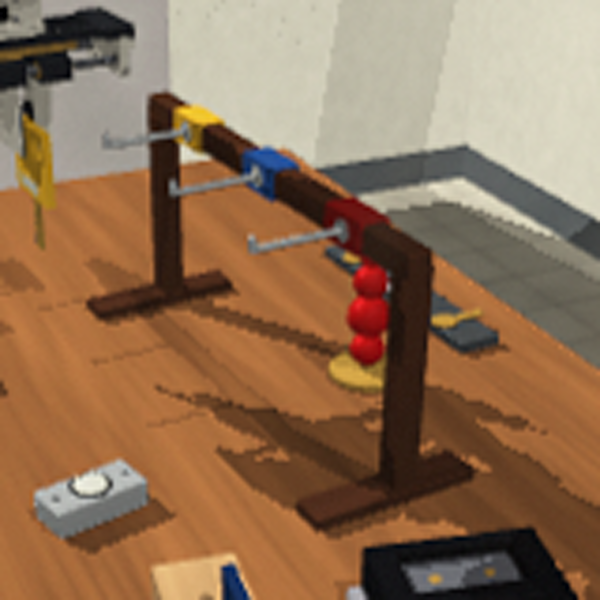

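{"api": "step_arm", "payload": {"commands": [{"translation":[-4,0,0],"roll":0},{"translation":[-6,8,0],"roll":0},{"translation":[0,14,0],"roll":0},{"translation":[0,12,0],"roll":0},{"translation":[0,6,0],"roll":0},{"translation":[0,4,0],"roll":0},{"translation":[0,3,0],"roll":0},{"translation":[0,3,0],"roll":0},{"translation":[0,3,0],"roll":0},{"translation":[0,3,0],"roll":0},{"translation":[0,3,0],"roll":0},{"translation":[0,3,0],"roll":0},{"translation":[0,3,0],"roll":0},{"translation":[0,0,0],"roll":0}]}}

```text
time: 10.02
tool_pos: [0.5565, 0.3324, 0.1897]
tool_rot: [3.141, -0.0, 1.656]
contact_force: [0.1, -0.1, -0.1]
opening: 0.0079
grip_force: 15.0
```

```bash
python3 -c "
from h import *
go([.487,.327,.190],np.pi/2+.085)
s=read_camera('side')[:,:,::-1];cv2.imwrite('pics/s4c.png',cv2.resize(s[70:170,170:300],(780,600),interpolation=cv2.INTER_CUBIC))
"
```

```text
pos [0.5565 0.3324 0.1897] yaw 1.6557 t 10.0 move mm [  0.5 -69.7  -0.4] F [ 0.1 -0.1 -0.1]
 turn(tool roll) -0.0001
```

View pics/s4c.png

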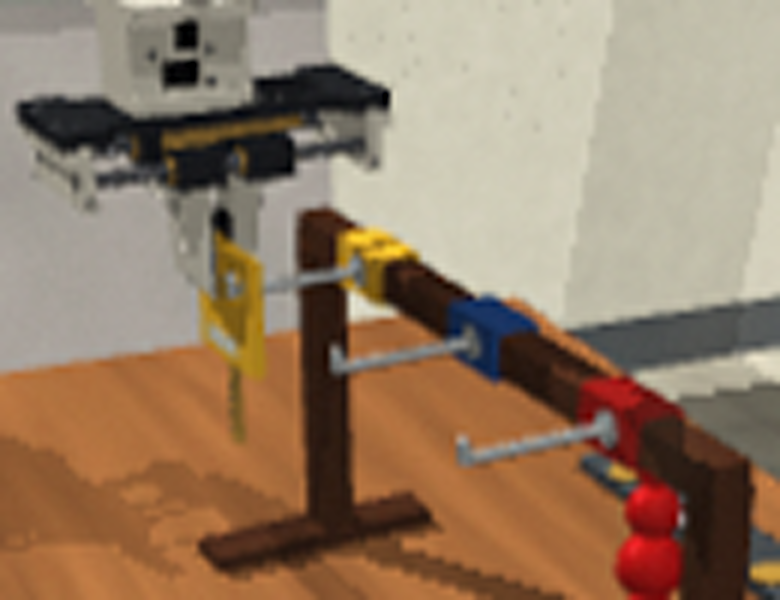

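The tip of the yellow rod shows inside the key's hole, at about (237,285), with no contact force. I'll go on inward.

{"api": "step_arm", "payload": {"commands": [{"translation":[0,5,0],"roll":0},{"translation":[0,7,0],"roll":0},{"translation":[0,7,0],"roll":0},{"translation":[0,5,0],"roll":0},{"translation":[0,0,3],"roll":0},{"translation":[0,0,3],"roll":0},{"translation":[0,0,3],"roll":0},{"translation":[0,0,2],"roll":0},{"translation":[0,0,0],"roll":0},{"translation":[0,0,0],"roll":0}]}}

```text
time: 10.9
tool_pos: [0.5796, 0.3345, 0.1786]
tool_rot: [-3.141, 0.0, 1.656]
contact_force: [0.0, -0.8, -0.4]
opening: 0.0078
grip_force: 15.0
```

{"api": "step_arm", "payload": {"commands": [{"translation":[0,0,1],"roll":0},{"translation":[0,0,1],"roll":0},{"translation":[0,0,1],"roll":0},{"translation":[0,0,0],"roll":0}], "grip_force": 5}}

```text
time: 11.23
tool_pos: [0.5799, 0.3344, 0.176]
tool_rot: [3.141, -0.0, 1.656]
contact_force: [-0.8, 0.3, 0.2]
opening: 0.0076
grip_force: 5.0
```

{"api": "step_arm", "payload": {"commands": [{"translation":[0,0,1.5],"roll":0},{"translation":[-0.4,0,1.5],"roll":0},{"translation":[-0.6,0,1.5],"roll":0},{"translation":[-0.7,0,1.5],"roll":0},{"translation":[-0.7,0,1.5],"roll":0},{"translation":[0,0,0],"roll":0}], "grip_force": 4}}

```text
time: 11.73
tool_pos: [0.5801, 0.3319, 0.1679]
tool_rot: [-3.142, -0.0, 1.656]
contact_force: [1.1, -0.4, -0.6]
opening: 0.0083
grip_force: 4.0
```

{"api": "step_arm", "payload": {"commands": [{"translation":[-0.7,0,1.5],"roll":0},{"translation":[-0.7,0,1.5],"roll":0},{"translation":[-0.7,0,1.5],"roll":0},{"translation":[-0.7,0,1],"roll":0},{"translation":[0,0,0],"roll":0},{"translation":[0,0,0],"roll":0}], "grip_force": 3}}

```text
time: 12.23
tool_pos: [0.5801, 0.3292, 0.1624]
tool_rot: [-3.141, 0.0, 1.656]
contact_force: [0.4, -0.2, 0.8]
opening: 0.0079
grip_force: 3.0
```

```bash
python3 -c "
from h import *
go([.487,.327,.190],np.pi/2+.085)
s=read_camera('side')[:,:,::-1];cv2.imwrite('pics/s5c.png',cv2.resize(s[70:170,170:300],(780,600),interpolation=cv2.INTER_CUBIC))
"
```

```text
pos [0.5801 0.3292 0.1624] yaw 1.6557 t 12.2 move mm [  5.7 -93.  -27.5] F [ 0.4 -0.2  0.8]
 turn(tool roll) -0.0001
```

View pics/s5c.png

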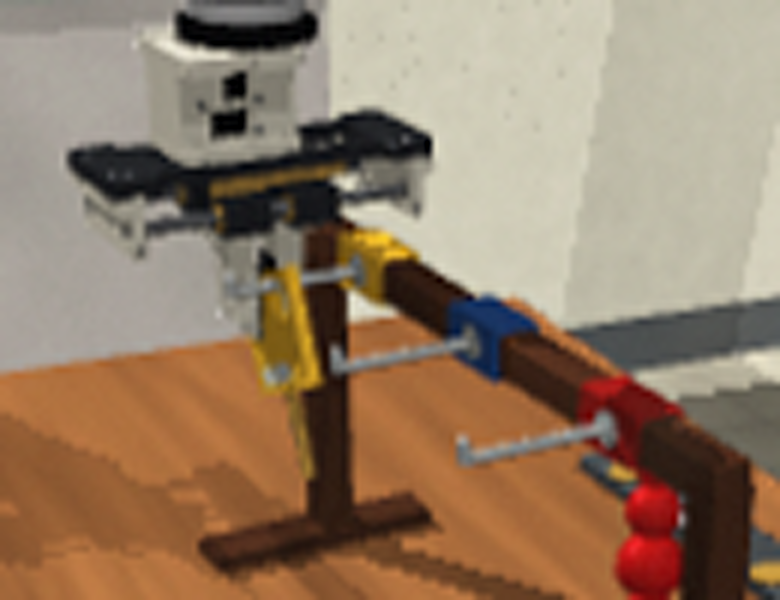

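The key has turned down onto its rod, in the pads. Releasing it.

{"api": "step_arm", "payload": {"commands": [{"translation":[0,0,0],"roll":0},{"translation":[0,0,0],"roll":0},{"translation":[0,0,0],"roll":0},{"translation":[0,0,0],"roll":0}], "fingers": 0.26}}

```text
time: 12.62
tool_pos: [0.5803, 0.3293, 0.1628]
tool_rot: [3.142, -0.0, 1.656]
contact_force: [1.0, -0.2, -0.6]
opening: 0.0229
grip_force: 0.0
```

{"api": "step_arm", "payload": {"commands": [{"translation":[0,0,-10],"roll":0},{"translation":[0,0,-20],"roll":0},{"translation":[0,0,-25],"roll":0},{"translation":[0,0,-20],"roll":0},{"translation":[0,0,0],"roll":0}]}}

```text
time: 13.03
tool_pos: [0.5821, 0.3301, 0.244]
tool_rot: [3.133, -0.003, 1.656]
contact_force: [0.3, 0.8, 0.9]
opening: 0.0239
grip_force: 0.0
```

```bash
python3 -c "
from h import *
th=-.166; m=np.array([.440,-.2427]);g=m+.0165*np.array([-np.sin(th),np.cos(th)])
print(g);go([*g,.19],np.pi/2-.168)
s=read_camera('side')[:,:,::-1];cv2.imwrite('pics/s6c.png',cv2.resize(s[70:170,170:300],(520,400),interpolation=cv2.INTER_CUBIC))
"
```

```text
[ 0.44272644 -0.22642682]
pos [0.5821 0.3301 0.244 ] yaw 1.6558 t 13.0 move mm [-542.8 -186.6   50.6] F [0.3 0.8 0.9]
 turn(tool roll) 0.253
```

View pics/s6c.png

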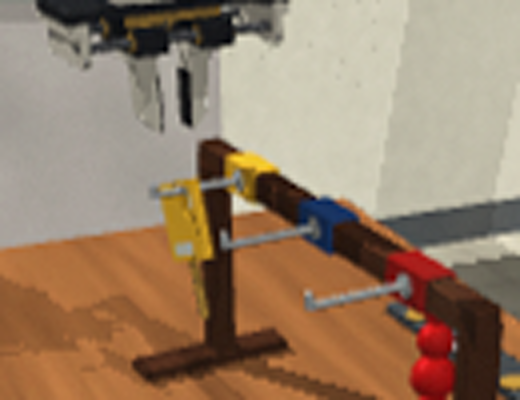

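{"api": "step_arm", "payload": {"commands": [{"translation":[-12,-4,0],"roll":0},{"translation":[-25,-9,0],"roll":0},{"translation":[-35,-12,0],"roll":0},{"translation":[-35,-12,0],"roll":0},{"translation":[-35,-12,0],"roll":0},{"translation":[-35,-12,0],"roll":0},{"translation":[-35,-12,0],"roll":0},{"translation":[-35,-12,0],"roll":0},{"translation":[-35,-12,0],"roll":0},{"translation":[-35,-12,0],"roll":0},{"translation":[-35,-12,0],"roll":0},{"translation":[-35,-12,0],"roll":0},{"translation":[-35,-12,0],"roll":0},{"translation":[-35,-12,0],"roll":0},{"translation":[-35,-12,0],"roll":0},{"translation":[-28,-10,0],"roll":0},{"translation":[-16,-5,0],"roll":0.063},{"translation":[-6,-2,0],"roll":0.063},{"translation":[0,0,0],"roll":0.063},{"translation":[0,0,0],"roll":0.063}], "fingers": 0.45}}

```text
time: 14.75
tool_pos: [0.4398, -0.2269, 0.237]
tool_rot: [-3.14, -0.001, 1.399]
contact_force: [-0.2, -0.5, 0.4]
opening: 0.0415
grip_force: 0.0
```

{"api": "step_arm", "payload": {"commands": [{"translation":[0,0,20],"roll":0},{"translation":[0,0,30],"roll":0},{"translation":[0,0,0],"roll":0},{"translation":[0,0,0],"roll":0}]}}

```text
time: 15.08
tool_pos: [0.4396, -0.2257, 0.1866]
tool_rot: [-3.138, -0.002, 1.404]
contact_force: [0.3, -0.5, 0.5]
opening: 0.0411
grip_force: 0.0
```

```bash
python3 -c "
from h import *
go([.4408,-.2277,.096],np.pi/2-.168)
cal=get_calibration('wrist');im=read_camera('wrist')
cv2.imwrite('pics/w4.png',im[:,:,::-1])
hsv=cv2.cvtColor(im,cv2.COLOR_RGB2HSV).astype(int);H,S,V=hsv[...,0],hsv[...,1],hsv[...,2]
for st,c,l in blobs((abs(H-110)<14)&(S>130),30):
    print(st)
    for r in range(st[1],st[1]+st[3],5):
        x=np.where(l[r])[0]; print(r,x.min(),x.max(),V[r,x].mean().round(),unproj((x.mean(),r),.126,cal)[0].round(4))
"
```

```text
pos [ 0.4396 -0.2257  0.1866] yaw 1.4037 t 15.1 move mm [-1.9  1.9 90.6] F [ 0.3 -0.5  0.5]
 turn(tool roll) 0.0009
[250 169   9  89 736]
169 251 256 176.0 [ 0.4463 -0.1974  0.126 ]
174 251 257 176.0 [ 0.446  -0.2014  0.126 ]
179 250 257 177.0 [ 0.445  -0.2053  0.126 ]
184 250 258 183.0 [ 0.4447 -0.2094  0.126 ]
189 250 258 228.0 [ 0.444  -0.2134  0.126 ]
194 250 258 224.0 [ 0.4433 -0.2175  0.126 ]
199 250 258 224.0 [ 0.4427 -0.2216  0.126 ]
204 250 258 224.0 [ 0.442  -0.2257  0.126 ]
209 250 258 226.0 [ 0.4413 -0.2299  0.126 ]
214 250 258 225.0 [ 0.4406 -0.2342  0.126 ]
219 251 258 204.0 [ 0.4403 -0.2385  0.126 ]
224 251 258 182.0 [ 0.4395 -0.2429  0.126 ]
229 251 258 182.0 [ 0.4388 -0.2472  0.126 ]
234 251 258 184.0 [ 0.4381 -0.2517  0.126 ]
239 251 258 184.0 [ 0.4373 -0.2562  0.126 ]
244 251 258 184.0 [ 0.4366 -0.2607  0.126 ]
249 251 258 183.0 [ 0.4358 -0.2652  0.126 ]
254 251 258 183.0 [ 0.4351 -0.2699  0.126 ]
```

{"api": "step_arm", "payload": {"commands": [{"translation":[-2,2,20],"roll":0},{"translation":[0,0,30],"roll":0},{"translation":[0,0,25],"roll":0},{"translation":[0,0,16],"roll":0},{"translation":[0,0,0],"roll":0},{"translation":[0,0,0],"roll":0}]}}

```text
time: 15.63
tool_pos: [0.4428, -0.2291, 0.0977]
tool_rot: [3.141, 0.0, 1.404]
contact_force: [-0.2, -0.4, 0.2]
opening: 0.0411
grip_force: 0.0
```

{"api": "step_arm", "payload": {"commands": [{"translation":[0,0,0],"roll":0},{"translation":[0,0,0],"roll":0},{"translation":[0,0,0],"roll":0},{"translation":[0,0,0],"roll":0},{"translation":[0,0,0],"roll":0},{"translation":[0,0,0],"roll":0}], "fingers": 0, "grip_force": 15}}

```text
time: 16.13
tool_pos: [0.4424, -0.2288, 0.097]
tool_rot: [3.141, 0.0, 1.404]
contact_force: [-1.4, -0.0, 4.6]
opening: 0.008
grip_force: 15.0
```

{"api": "step_arm", "payload": {"commands": [{"translation":[0,0,-10],"roll":0},{"translation":[0,0,-20],"roll":0},{"translation":[0,0,-30],"roll":0},{"translation":[0,0,-25],"roll":0},{"translation":[0,0,-10],"roll":-0.063},{"translation":[0,0,0],"roll":-0.063},{"translation":[0,0,0],"roll":-0.063},{"translation":[0,0,0],"roll":-0.063},{"translation":[0,0,0],"roll":0}]}}

```text
time: 16.88
tool_pos: [0.4422, -0.2287, 0.1924]
tool_rot: [3.141, 0.0, 1.658]
contact_force: [0.6, 0.1, -1.2]
opening: 0.0078
grip_force: 15.0
```

```bash
python3 -c "
from h import *
a=.085;ex=np.array([np.cos(a),np.sin(a)]);ey=np.array([-np.sin(a),np.cos(a)])
cal=get_calibration('top')
# rod tips & roots at .203
for t,r in [((183,262),(175,140)),((389,238),(377,112)),((592,217),(583,92))]:
    T,R=[unproj(np.array(p)/3.6+[40,130],.202,cal)[0][:2] for p in (t,r)]; print(T.round(4),R.round(4),'rail xy',T@ex,T@ey,R@ex,R@ey)
print('yellow hung: TCP pre', np.array([.580,.3344])@ex, np.array([.580,.3344])@ey)
go([.49,.2,.190],np.pi/2+a)"
```

```text
[0.5494 0.2971] [0.6264 0.3022] rail xy 0.5726207869865491 0.24943543676044774 0.6497543774744179 0.24791405242727746
[0.5621 0.1674] [0.6416 0.1745] rail xy 0.5742420859102895 0.11908519556706344 0.6541251495560247 0.11937520401869457
[0.5729 0.0397] [0.6518 0.0444] rail xy 0.5741813086505765 -0.009075553848291222 0.6531911039491014 -0.011086799031606509
yellow hung: TCP pre 0.6062957963404564 0.28395205112816463
pos [ 0.4422 -0.2287  0.1924] yaw 1.658 t 16.9 move mm [422.9  85.    2.3] F [ 0.6  0.1 -1.2]
 turn(tool roll) 0.0022
```

{"api": "step_arm", "payload": {"commands": [{"translation":[10,2,0],"roll":0},{"translation":[22,5,0],"roll":0},{"translation":[32,7,0],"roll":0},{"translation":[34,8,0],"roll":0},{"translation":[34,8,0],"roll":0},{"translation":[34,8,0],"roll":0},{"translation":[34,8,0],"roll":0},{"translation":[34,8,0],"roll":0},{"translation":[34,8,0],"roll":0},{"translation":[34,8,0],"roll":0},{"translation":[34,8,0],"roll":0},{"translation":[32,8,0],"roll":0},{"translation":[24,6,0],"roll":0},{"translation":[16,4,0],"roll":0},{"translation":[8,1,0],"roll":0},{"translation":[2,0,0],"roll":0},{"translation":[0,0,0],"roll":0},{"translation":[0,0,0],"roll":0}]}}

```text
time: 18.38
tool_pos: [0.5031, 0.1952, 0.1917]
tool_rot: [-3.141, 0.0, 1.655]
contact_force: [0.1, 0.3, -0.9]
opening: 0.0078
grip_force: 15.0
```

```bash
python3 -c "
from h import *
a=.085;ex=np.array([np.cos(a),np.sin(a)]);ey=np.array([-np.sin(a),np.cos(a)])
go([*(ex*.517+ey*.1523),.192],np.pi/2+a)
s=read_camera('side')[:,:,::-1];cv2.imwrite('pics/s7c.png',cv2.resize(s[70:190,170:330],(800,600),interpolation=cv2.INTER_CUBIC))"
```

```text
pos [0.5031 0.1952 0.1917] yaw 1.6548 t 18.4 move mm [ 0.5 -0.9 -0.3] F [ 0.1  0.3 -0.9]
 turn(tool roll) -0.001
```

{"api": "step_arm", "payload": {"commands": [{"translation":[0,8,0],"roll":0},{"translation":[0,14,0],"roll":0},{"translation":[0,12,0],"roll":0},{"translation":[0,6,0],"roll":0},{"translation":[0,4,0],"roll":0},{"translation":[0,3,0],"roll":0},{"translation":[0,3,0],"roll":0},{"translation":[0,3,0],"roll":0},{"translation":[0,3,0],"roll":0},{"translation":[0,3,0],"roll":0},{"translation":[0,3,0],"roll":0},{"translation":[0,3,0],"roll":0},{"translation":[0,3,0],"roll":0},{"translation":[0,0,0],"roll":0}]}}

```text
time: 19.6
tool_pos: [0.5717, 0.2018, 0.1917]
tool_rot: [3.141, -0.0, 1.656]
contact_force: [-0.1, -0.5, -0.0]
opening: 0.0078
grip_force: 15.0
```

```bash
python3 -c "
from h import *
go([.5,.2,.192])
s=read_camera('side')[:,:,::-1];cv2.imwrite('pics/s8c.png',cv2.resize(s[70:190,170:330],(800,600),interpolation=cv2.INTER_CUBIC))"
```

```text
pos [0.5717 0.2018 0.1917] yaw 1.6557 t 19.6 move mm [  4.3 -71.6  -0.4] F [-0.1 -0.5 -0. ]
```

View pics/s8c.png

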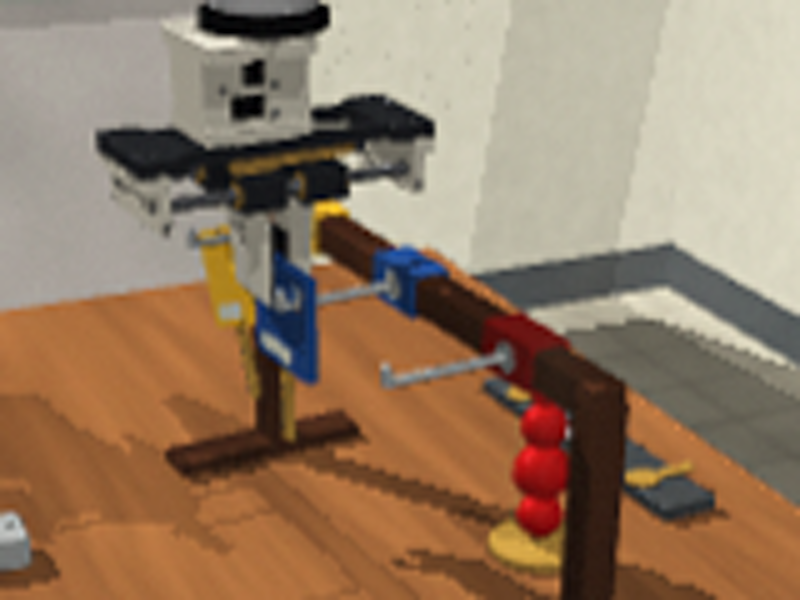

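The blue rod's tip shows inside the hole at about (285,298). Going in, then lowering and releasing.

{"api": "step_arm", "payload": {"commands": [{"translation":[0,5,0],"roll":0},{"translation":[0,6,0],"roll":0},{"translation":[0,6,0],"roll":0},{"translation":[0,3,0],"roll":0},{"translation":[0,0,3],"roll":0},{"translation":[0,0,3],"roll":0},{"translation":[0,0,3],"roll":0},{"translation":[0,0,2],"roll":0},{"translation":[0,0,0],"roll":0},{"translation":[0,0,0],"roll":0}]}}

```text
time: 20.48
tool_pos: [0.5909, 0.2034, 0.1806]
tool_rot: [-3.141, 0.0, 1.656]
contact_force: [-0.1, 0.6, -0.3]
opening: 0.0082
grip_force: 15.0
```

{"api": "step_arm", "payload": {"commands": [{"translation":[0,0,1],"roll":0},{"translation":[0,0,1],"roll":0},{"translation":[0,0,1],"roll":0},{"translation":[0,0,0],"roll":0}], "grip_force": 5}}

```text
time: 20.82
tool_pos: [0.5912, 0.2033, 0.178]
tool_rot: [3.141, 0.0, 1.656]
contact_force: [-0.4, 0.1, 0.5]
opening: 0.008
grip_force: 5.0
```

{"api": "step_arm", "payload": {"commands": [{"translation":[0,0,1.5],"roll":0},{"translation":[-0.4,0,1.5],"roll":0},{"translation":[-0.6,0,1.5],"roll":0},{"translation":[-0.7,0,1.5],"roll":0},{"translation":[-0.7,0,1.5],"roll":0},{"translation":[0,0,0],"roll":0}], "grip_force": 4}}

```text
time: 21.32
tool_pos: [0.5913, 0.201, 0.1699]
tool_rot: [-3.141, -0.0, 1.656]
contact_force: [0.0, 0.8, 0.3]
opening: 0.0081
grip_force: 4.0
```

{"api": "step_arm", "payload": {"commands": [{"translation":[-0.7,0,1.5],"roll":0},{"translation":[-0.7,0,1.5],"roll":0},{"translation":[-0.7,0,1.5],"roll":0},{"translation":[-0.7,0,1],"roll":0},{"translation":[0,0,0],"roll":0},{"translation":[0,0,0],"roll":0}], "grip_force": 3}}

```text
time: 21.82
tool_pos: [0.5913, 0.1982, 0.1644]
tool_rot: [-3.141, -0.0, 1.656]
contact_force: [0.0, 0.7, -0.1]
opening: 0.0078
grip_force: 3.0
```

{"api": "step_arm", "payload": {"commands": [{"translation":[0,0,0],"roll":0},{"translation":[0,0,0],"roll":0},{"translation":[0,0,0],"roll":0},{"translation":[0,0,0],"roll":0}], "fingers": 0.26}}

```text
time: 22.15
tool_pos: [0.5914, 0.1983, 0.1647]
tool_rot: [-3.141, -0.0, 1.656]
contact_force: [0.7, 0.2, -0.1]
opening: 0.0235
grip_force: 0.0
```

{"api": "step_arm", "payload": {"commands": [{"translation":[0,0,-10],"roll":0},{"translation":[0,0,-20],"roll":0},{"translation":[0,0,-25],"roll":0},{"translation":[0,0,-20],"roll":0},{"translation":[0,0,0],"roll":0}]}}

```text
time: 22.57
tool_pos: [0.5935, 0.1987, 0.2456]
tool_rot: [3.132, -0.001, 1.656]
contact_force: [0.3, 0.3, 0.5]
opening: 0.0242
grip_force: 0.0
```

```bash
python3 -c "
from h import *
go([.4266,-.3115,.19],np.pi/2-.168)
for n in ('key2_mid','key3_mid'): print(n,[(np.round(d['at'],3).tolist(),round(d['confidence'],2)) for d in search_frame('side',n)])
"
```

```text
pos [0.5935 0.1987 0.2456] yaw 1.6559 t 22.6 move mm [-494.2 -210.1   53.1] F [0.3 0.3 0.5]
 turn(tool roll) 0.2531
key2_mid [([0.57, 0.179, 0.177], 0.52), ([0.587, -0.408, 0.008], 0.4)]
key3_mid [([0.576, 0.301, 0.157], 0.62)]
```

{"api": "step_arm", "payload": {"commands": [{"translation":[-12,-5,0],"roll":0},{"translation":[-24,-10,0],"roll":0},{"translation":[-34,-14,0],"roll":0},{"translation":[-34,-15,0],"roll":0},{"translation":[-34,-15,0],"roll":0},{"translation":[-34,-15,0],"roll":0},{"translation":[-34,-15,0],"roll":0},{"translation":[-34,-15,0],"roll":0},{"translation":[-34,-15,0],"roll":0},{"translation":[-34,-14,0],"roll":0},{"translation":[-34,-14,0],"roll":0},{"translation":[-34,-14,0],"roll":0},{"translation":[-34,-14,0],"roll":0},{"translation":[-34,-14,0],"roll":0},{"translation":[-28,-12,0],"roll":0},{"translation":[-16,-6,0],"roll":0.063},{"translation":[-6,-3,0],"roll":0.063},{"translation":[0,0,0],"roll":0.063},{"translation":[0,0,0],"roll":0.063},{"translation":[0,0,0],"roll":0}], "fingers": 0.45}}

```text
time: 24.33
tool_pos: [0.4232, -0.3115, 0.2386]
tool_rot: [-3.14, -0.002, 1.401]
contact_force: [0.3, 0.5, 0.3]
opening: 0.0411
grip_force: 0.0
```

{"api": "step_arm", "payload": {"commands": [{"translation":[0,0,20],"roll":0},{"translation":[0,0,33],"roll":0},{"translation":[0,0,0],"roll":0},{"translation":[0,0,0],"roll":0}]}}

```text
time: 24.67
tool_pos: [0.423, -0.3106, 0.1854]
tool_rot: [-3.138, -0.003, 1.405]
contact_force: [0.7, -0.3, -0.4]
opening: 0.041
grip_force: 0.0
```

```bash
python3 -c "
from h import *
go([.4266,-.3115,.096],np.pi/2-.168)
cal=get_calibration('wrist');im=read_camera('wrist')
hsv=cv2.cvtColor(im,cv2.COLOR_RGB2HSV).astype(int);H,S,V=hsv[...,0],hsv[...,1],hsv[...,2]
for st,c,l in blobs(((H<5)|(H>175))&(S>150),100):
    print(st)
    for r in range(st[1],min(st[1]+st[3],215),3):
        x=np.where(l[r])[0]; print(r,x.min(),x.max(),V[r,x].mean().round(),unproj((x.mean(),r),.126,cal)[0].round(4))
"
```

```text
pos [ 0.423  -0.3106  0.1854] yaw 1.4053 t 24.7 move mm [-0.6  4.1 89.4] F [ 0.7 -0.3 -0.4]
 turn(tool roll) 0.0025
[254 167   9  91 764]
167 257 257 141.0 [ 0.4325 -0.2809  0.126 ]
170 254 260 121.0 [ 0.4322 -0.2832  0.126 ]
173 254 260 121.0 [ 0.4318 -0.2855  0.126 ]
176 254 260 121.0 [ 0.4314 -0.2879  0.126 ]
179 254 261 120.0 [ 0.4314 -0.2903  0.126 ]
182 254 261 120.0 [ 0.431  -0.2927  0.126 ]
185 254 262 180.0 [ 0.431  -0.2951  0.126 ]
188 254 262 180.0 [ 0.4306 -0.2975  0.126 ]
191 254 262 179.0 [ 0.4303 -0.3     0.126 ]
194 254 262 179.0 [ 0.4299 -0.3024  0.126 ]
197 254 262 179.0 [ 0.4295 -0.3048  0.126 ]
200 254 262 179.0 [ 0.4291 -0.3073  0.126 ]
203 254 262 180.0 [ 0.4287 -0.3098  0.126 ]
206 254 262 179.0 [ 0.4283 -0.3123  0.126 ]
209 254 262 179.0 [ 0.4279 -0.3148  0.126 ]
212 254 262 179.0 [ 0.4275 -0.3173  0.126 ]
```

{"api": "step_arm", "payload": {"commands": [{"translation":[0,4,20],"roll":0},{"translation":[0,0,30],"roll":0},{"translation":[0,0,25],"roll":0},{"translation":[0,0,14],"roll":0},{"translation":[0,0,0],"roll":0},{"translation":[0,0,0],"roll":0}]}}

```text
time: 25.22
tool_pos: [0.4284, -0.3128, 0.0989]
tool_rot: [3.141, 0.001, 1.404]
contact_force: [1.0, 0.9, 1.0]
opening: 0.0414
grip_force: 0.0
```

{"api": "step_arm", "payload": {"commands": [{"translation":[0,0,0],"roll":0},{"translation":[0,0,0],"roll":0},{"translation":[0,0,0],"roll":0},{"translation":[0,0,0],"roll":0},{"translation":[0,0,0],"roll":0},{"translation":[0,0,0],"roll":0}], "fingers": 0, "grip_force": 15}}

```text
time: 25.72
tool_pos: [0.4279, -0.3124, 0.0981]
tool_rot: [3.141, 0.0, 1.404]
contact_force: [0.5, -0.4, 1.5]
opening: 0.0079
grip_force: 15.0
```

{"api": "step_arm", "payload": {"commands": [{"translation":[0,0,-10],"roll":0},{"translation":[0,0,-20],"roll":0},{"translation":[0,0,-30],"roll":0},{"translation":[0,0,-25],"roll":0},{"translation":[0,0,-10],"roll":-0.063},{"translation":[0,0,0],"roll":-0.063},{"translation":[0,0,0],"roll":-0.063},{"translation":[0,0,0],"roll":-0.063},{"translation":[0,0,0],"roll":0}]}}

```text
time: 26.47
tool_pos: [0.4277, -0.3123, 0.1934]
tool_rot: [3.141, 0.0, 1.658]
contact_force: [0.2, 0.4, -0.9]
opening: 0.0078
grip_force: 15.0
```

```bash
python3 -c "
from h import *
a=.085;ex=np.array([np.cos(a),np.sin(a)]);ey=np.array([-np.sin(a),np.cos(a)])
p=ex*.517+ey*(-.0105+.0328);print(p);go([*p,.192],np.pi/2+a)"
```

```text
[0.51324024 0.06611159]
pos [ 0.4277 -0.3123  0.1934] yaw 1.658 t 26.5 move mm [369.5 118.1   1.3] F [ 0.2  0.4 -0.9]
 turn(tool roll) 0.0022
```

{"api": "step_arm", "payload": {"commands": [{"translation":[10,3,0],"roll":0},{"translation":[22,7,0],"roll":0},{"translation":[32,10,0],"roll":0},{"translation":[34,11,0],"roll":0},{"translation":[34,11,0],"roll":0},{"translation":[34,11,0],"roll":0},{"translation":[34,11,0],"roll":0},{"translation":[34,11,0],"roll":0},{"translation":[34,11,0],"roll":0},{"translation":[34,11,0],"roll":0},{"translation":[28,9,0],"roll":0},{"translation":[20,6,0],"roll":0},{"translation":[12,4,0],"roll":0},{"translation":[6,2,0],"roll":0},{"translation":[2,1,0],"roll":0},{"translation":[0,0,0],"roll":0},{"translation":[0,0,0],"roll":0}]}}

```text
time: 27.88
tool_pos: [0.5148, 0.0655, 0.1927]
tool_rot: [-3.141, 0.0, 1.654]
contact_force: [-0.2, -0.4, -1.1]
opening: 0.0078
grip_force: 15.0
```

```bash
python3 -c "
from h import *
a=.085;ex=np.array([np.cos(a),np.sin(a)]);ey=np.array([-np.sin(a),np.cos(a)])
p=ex*.517+ey*(-.0105+.033);print(p);go([*p,.193],np.pi/2+a)"
```

```text
[0.51322326 0.06631087]
pos [0.5148 0.0655 0.1927] yaw 1.6544 t 27.9 move mm [ 0.9 -1.5 -0.3] F [-0.2 -0.4 -1.1]
 turn(tool roll) -0.0014
```

{"api": "step_arm", "payload": {"commands": [{"translation":[0,8,0],"roll":0},{"translation":[0,14,0],"roll":0},{"translation":[0,12,0],"roll":0},{"translation":[0,6,0],"roll":0},{"translation":[0,4,0],"roll":0},{"translation":[0,3,0],"roll":0},{"translation":[0,3,0],"roll":0},{"translation":[0,3,0],"roll":0},{"translation":[0,3,0],"roll":0},{"translation":[0,3,0],"roll":0},{"translation":[0,3,0],"roll":0},{"translation":[0,3,0],"roll":0},{"translation":[0,3,0],"roll":0},{"translation":[0,0,0],"roll":0}]}}

```text
time: 29.05
tool_pos: [0.5832, 0.0723, 0.1927]
tool_rot: [3.141, -0.0, 1.656]
contact_force: [-0.1, -0.1, 0.1]
opening: 0.0077
grip_force: 15.0
```

```bash
python3 -c "
from h import *
go([.5,.2,.192])
s=read_camera('side')[:,:,::-1];cv2.imwrite('pics/s9c.png',cv2.resize(s[70:190,170:330],(800,600),interpolation=cv2.INTER_CUBIC))"
```

```text
pos [0.5832 0.0723 0.1927] yaw 1.6558 t 29.1 move mm [134.3 -72.1   0.7] F [-0.1 -0.1  0.1]
```

View pics/s9c.png

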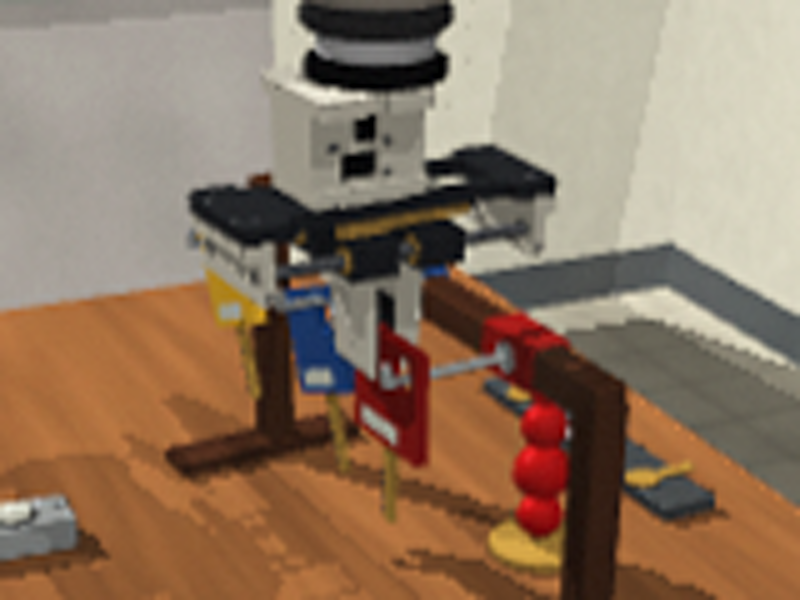

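The red rod's tip is inside the hole at about (392,375). One push at bottom left seems to have been knocked. I'll lower and release the red key.

{"api": "step_arm", "payload": {"commands": [{"translation":[0,5,0],"roll":0},{"translation":[0,6,0],"roll":0},{"translation":[0,6,0],"roll":0},{"translation":[0,3,0],"roll":0},{"translation":[0,0,3],"roll":0},{"translation":[0,0,3],"roll":0},{"translation":[0,0,3],"roll":0},{"translation":[0,0,2],"roll":0},{"translation":[0,0,0],"roll":0},{"translation":[0,0,0],"roll":0}]}}

```text
time: 29.93
tool_pos: [0.6024, 0.074, 0.1816]
tool_rot: [-3.141, -0.0, 1.656]
contact_force: [-0.2, -0.4, -0.2]
opening: 0.0079
grip_force: 15.0
```

{"api": "step_arm", "payload": {"commands": [{"translation":[0,0,1],"roll":0},{"translation":[0,0,1],"roll":0},{"translation":[0,0,1],"roll":0},{"translation":[0,0,0],"roll":0}], "grip_force": 5}}

```text
time: 30.27
tool_pos: [0.6028, 0.0738, 0.1789]
tool_rot: [3.141, 0.0, 1.656]
contact_force: [-0.7, -1.0, 0.9]
opening: 0.0077
grip_force: 5.0
```

{"api": "step_arm", "payload": {"commands": [{"translation":[0,0,1.5],"roll":0},{"translation":[-0.4,0,1.5],"roll":0},{"translation":[-0.6,0,1.5],"roll":0},{"translation":[-0.7,0,1.5],"roll":0},{"translation":[-0.7,0,1.5],"roll":0},{"translation":[0,0,0],"roll":0}], "grip_force": 4}}

```text
time: 30.77
tool_pos: [0.6028, 0.0715, 0.1708]
tool_rot: [-3.141, -0.0, 1.656]
contact_force: [0.5, -1.0, 0.0]
opening: 0.0082
grip_force: 4.0
```

{"api": "step_arm", "payload": {"commands": [{"translation":[-0.7,0,1.5],"roll":0},{"translation":[-0.7,0,1.5],"roll":0},{"translation":[-0.7,0,1.5],"roll":0},{"translation":[-0.7,0,1],"roll":0},{"translation":[0,0,0],"roll":0},{"translation":[0,0,0],"roll":0}], "grip_force": 3}}

```text
time: 31.27
tool_pos: [0.6028, 0.0688, 0.1654]
tool_rot: [-3.141, -0.0, 1.656]
contact_force: [-0.2, 0.2, -0.2]
opening: 0.0081
grip_force: 3.0
```

{"api": "step_arm", "payload": {"commands": [{"translation":[0,0,0],"roll":0},{"translation":[0,0,0],"roll":0},{"translation":[0,0,0],"roll":0},{"translation":[0,0,0],"roll":0}], "fingers": 0.26}}

```text
time: 31.6
tool_pos: [0.603, 0.0688, 0.1657]
tool_rot: [-3.142, -0.0, 1.656]
contact_force: [-0.1, 0.9, -0.6]
opening: 0.0234
grip_force: 0.0
```

{"api": "step_arm", "payload": {"commands": [{"translation":[0,0,-10],"roll":0},{"translation":[0,0,-20],"roll":0},{"translation":[0,0,-25],"roll":0},{"translation":[0,0,-20],"roll":0},{"translation":[0,-20,0],"roll":0},{"translation":[0,-40,0],"roll":0},{"translation":[0,-40,0],"roll":0},{"translation":[0,-40,0],"roll":0},{"translation":[0,-20,0],"roll":0},{"translation":[0,0,0],"roll":0},{"translation":[0,0,0],"roll":0},{"translation":[0,0,0],"roll":0}], "fingers": 0.8}}

```text
time: 32.6
tool_pos: [0.4447, 0.0552, 0.2416]
tool_rot: [3.139, 0.0, 1.656]
contact_force: [0.9, 0.7, 0.4]
opening: 0.0734
grip_force: 0.0
```

```bash
python3 -c "
from h import *
go([.5,.2,.192])
for c in ('top','side','wrist'):
    im=read_camera(c);cv2.imwrite(f'pics/{c}10.png',im[:,:,::-1])
    print(c,[(np.round(d['at'],3).tolist(),round(d['confidence'],2)) for d in search_frame(c,'push1_mid')])
for n in ('key1_mid','key2_mid','key3_mid'): print(n,[(np.round(d['at'],3).tolist(),round(d['confidence'],2)) for d in search_frame('side',n)])
a=cv2.imread('pics/top10.png');b=cv2.imread('pics/wrist10.png')
cv2.imwrite('pics/j10.png',cv2.resize(np.hstack([a[100:300,60:360],cv2.resize(b[:,:],(267,200))]),(794,280)))
"
```

```text
pos [0.4447 0.0552 0.2416] yaw 1.6557 t 32.6 move mm [139.6  67.3  49.8] F [0.9 0.7 0.4]
top [([0.442, 0.046, 0.027], 0.62), ([0.591, 0.168, 0.188], 0.56)]
side [([0.433, 0.033, 0.023], 0.58)]
wrist [([0.606, 0.061, 0.177], 0.65), ([0.443, 0.049, 0.025], 0.6)]
key1_mid [([0.604, 0.035, 0.164], 0.73), ([0.647, 0.024, 0.138], 0.61)]
key2_mid [([0.588, 0.16, 0.168], 0.66)]
key3_mid [([0.581, 0.275, 0.151], 0.58)]
```

View pics/j10.png

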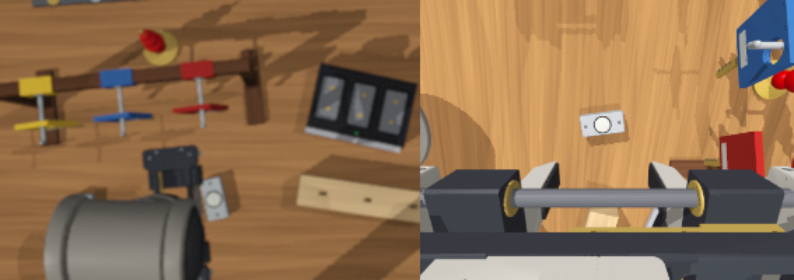

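The keys all hang on their own hooks, and the second push is at about (602,125) in the right panel. Next I'll locate both pushes and the cradles numerically.

```bash
cat >> h.py <<'E'
def pushes(im,cal,dbg=False):
    hsv=cv2.cvtColor(im,cv2.COLOR_RGB2HSV).astype(int);S,V=hsv[...,1],hsv[...,2]
    m=(S<70)&(V>110)
    out=[]
    for st,c,l in blobs(m,150):
        ring=cv2.morphologyEx(l.astype(np.uint8),cv2.MORPH_CLOSE,np.ones((5,5)))
        r=cv2.minAreaRect(np.argwhere(ring)[:,::-1].astype(np.float32))
        wb=[(b[1],b[0][4]) for b in blobs(l&(S<15)&(V>235),15)]
        box=unproj(cv2.boxPoints(r),.024,cal)[:,:2]
        e1,e2=box[1]-box[0],box[2]-box[1]
        L=e1 if np.linalg.norm(e1)>np.linalg.norm(e2) else e2
        y=np.arctan2(L[1],L[0]);y=(y+np.pi/2)%np.pi-np.pi/2
        print("blob",st.tolist(),"mid",box.mean(0).round(4),"sides",np.linalg.norm(e1).round(4),np.linalg.norm(e2).round(4),"yaw",y.round(3),"white",[(unproj(w,.027,cal)[0][:2].round(4).tolist(),int(n)) for w,n in wb])
E
python3 -c "
from h import *
pushes(cv2.imread('pics/wrist10.png')[:,:,::-1],get_calibration('wrist'))
print('top');pushes(cv2.imread('pics/top10.png')[:,:,::-1],get_calibration('top'))
print('top0');pushes(cv2.imread('pics/top0.png')[:,:,::-1],get_calibration('top'))
go([.442,.047,.1])
"
```

```text
blob [437, 41, 61, 53, 980] mid [0.682  0.2054] sides 0.0727 0.0557 yaw 0.483 white []
blob [218, 150, 63, 38, 1770] mid [0.4411 0.05  ] sides 0.0784 0.0422 yaw 0.216 white [([0.4413, 0.0489], 288)]
blob [0, 155, 11, 70, 542] mid [ 0.113  -0.0082] sides 0.0131 0.1005 yaw 1.422 white []
blob [413, 196, 8, 37, 227] mid [0.678  0.0058] sides 0.0085 0.0548 yaw -1.278 white []
blob [137, 221, 49, 38, 1014] mid [ 0.3269 -0.0657] sides 0.0914 0.0378 yaw 0.863 white []
blob [317, 221, 49, 38, 1028] mid [ 0.5793 -0.0447] sides 0.0378 0.0912 yaw -0.693 white []
blob [0, 225, 29, 33, 698] mid [ 0.114 -0.084] sides 0.052 0.0395 yaw 1.413 white []
blob [472, 228, 40, 90, 1942] mid [ 0.8131 -0.0786] sides 0.0549 0.1553 yaw -1.235 white []
blob [129, 260, 252, 25, 5729] mid [ 0.462  -0.1046] sides 0.3671 0.0408 yaw 0.086 white []
blob [0, 285, 18, 33, 453] mid [ 0.0905 -0.1877] sides 0.0256 0.0593 yaw 1.428 white []
blob [143, 285, 25, 33, 669] mid [ 0.3157 -0.1673] sides 0.0341 0.0604 yaw -1.463 white []
blob [308, 285, 19, 27, 257] mid [ 0.5622 -0.1423] sides 0.0525 0.0142 yaw 1.34 white []
blob 
[... 1179 characters left out ...]
 28, 270] mid [ 0.6345 -0.1836] sides 0.0725 0.0295 yaw -0.231 white []
blob [311, 161, 16, 27, 279] mid [ 0.6202 -0.2446] sides 0.0734 0.03 yaw -0.249 white []
blob [333, 166, 17, 27, 284] mid [ 0.6059 -0.3052] sides 0.0717 0.0312 yaw -0.243 white []
blob [279, 192, 67, 17, 216] mid [ 0.5509 -0.2248] sides 0.0133 0.1842 yaw 1.333 white []
blob [114, 251, 17, 31, 367] mid [0.3808 0.2949] sides 0.0802 0.0407 yaw -0.083 white []
blob [506, 325, 6, 41, 203] mid [ 0.1544 -0.739 ] sides 0.0133 0.1051 yaw -0.044 white []
blob [201, 366, 43, 18, 392] mid [0.0889 0.0281] sides 0.1181 0.033 yaw -1.129 white []
pos [0.4438 0.0552 0.2405] yaw 1.6559 t 33.0 move mm [ -8.   -2.4 140.5] F [ 0.9 -0.4 -0.1]
```

{"api": "step_arm", "payload": {"commands": [{"translation":[-7,-3,15],"roll":0},{"translation":[0,0,15],"roll":0.12},{"translation":[0,0,15],"roll":0.12},{"translation":[0,0,15],"roll":0.12},{"translation":[0,0,15],"roll":0.12},{"translation":[0,0,15],"roll":0.12},{"translation":[0,0,10],"roll":0.12},{"translation":[0,0,10],"roll":0.12},{"translation":[0,0,0],"roll":0.12},{"translation":[0,0,0],"roll":0.12},{"translation":[0,0,0],"roll":0.12},{"translation":[0,0,0],"roll":0.12},{"translation":[0,0,0],"roll":0.12},{"translation":[0,0,0],"roll":0},{"translation":[0,0,0],"roll":0}], "fingers": 0.75}}

```text
time: 34.3
tool_pos: [0.4413, 0.048, 0.1307]
tool_rot: [-3.142, -0.0, 0.219]
contact_force: [0.3, -0.8, 0.3]
opening: 0.0692
grip_force: 0.0
```

```bash
python3 -c "
from h import *
go([.442,.049,.014],.216)
cal=get_calibration('wrist');im=read_camera('wrist');cv2.imwrite('pics/w11.png',im[:,:,::-1])
pushes(im,cal)
"|grep -v 'white \[\]'
```

```text
pos [0.4413 0.048  0.1307] yaw 0.2194 t 34.3 move mm [  0.9  -0.9 116.7] F [ 0.3 -0.8  0.3]
 turn(tool roll) 0.0034
blob [230, 144, 43, 82, 3213] mid [0.4445 0.0481] sides 0.0384 0.0801 yaw 0.24 white [([0.4433, 0.048], 591)]
```

{"api": "step_arm", "payload": {"commands": [{"translation":[1,0,20],"roll":-0.01},{"translation":[0,0,30],"roll":0},{"translation":[0,0,30],"roll":0},{"translation":[0,0,22],"roll":0},{"translation":[0,0,11],"roll":0},{"translation":[0,0,3],"roll":0},{"translation":[0,0,0],"roll":0}]}}

```text
time: 34.93
tool_pos: [0.4418, 0.0482, 0.0141]
tool_rot: [-3.141, 0.002, 0.228]
contact_force: [0.3, 0.1, -0.2]
opening: 0.0687
grip_force: 0.0
```

{"api": "step_arm", "payload": {"commands": [{"translation":[0,0,0],"roll":0},{"translation":[0,0,0],"roll":0},{"translation":[0,0,0],"roll":0},{"translation":[0,0,0],"roll":0},{"translation":[0,0,0],"roll":0},{"translation":[0,0,0],"roll":0}], "fingers": 0, "grip_force": 20}}

```text
time: 35.43
tool_pos: [0.4426, 0.0482, 0.0153]
tool_rot: [3.141, -0.001, 0.226]
contact_force: [-1.5, 0.5, 4.3]
opening: 0.0395
grip_force: 20.0
```

{"api": "step_arm", "payload": {"commands": [{"translation":[0,0,-10],"roll":0},{"translation":[0,0,-20],"roll":0},{"translation":[0,0,-30],"roll":0},{"translation":[0,0,-30],"roll":0},{"translation":[0,0,-10],"roll":0},{"translation":[0,0,0],"roll":0}]}}

```text
time: 35.93
tool_pos: [0.4439, 0.0481, 0.1172]
tool_rot: [3.14, -0.006, 0.226]
contact_force: [0.0, -0.3, -1.9]
opening: 0.0399
grip_force: 20.0
```

```bash
python3 -c "
from h import *
cal=get_calibration('top')
for p in [(289+7.5,156+14),(311+8,161+13.5),(333+8.5,166+13.5)]: print(unproj(p,.035,cal)[0].round(4))
go([.617,-.242,.115],-.235)
"
```

```text
[ 0.6319 -0.1836  0.035 ]
[ 0.6186 -0.2439  0.035 ]
[ 0.604  -0.3041  0.035 ]
pos [0.4439 0.0481 0.1172] yaw 0.226 t 35.9 move mm [103.7 321.5   3.3] F [ 0.  -0.3 -1.9]
 turn(tool roll) 0.461
```

{"api": "step_arm", "payload": {"commands": [{"translation":[0,0,0],"roll":0.115},{"translation":[0,0,0],"roll":0.115},{"translation":[0,0,0],"roll":0.115},{"translation":[0,10,0],"roll":0.115},{"translation":[0,22,0],"roll":0},{"translation":[0,30,0],"roll":0},{"translation":[10,30,0],"roll":0},{"translation":[20,30,0],"roll":0},{"translation":[27,25,0],"roll":0},{"translation":[30,18,0],"roll":0},{"translation":[30,10,0],"roll":0},{"translation":[30,7,0],"roll":0},{"translation":[30,0,0],"roll":0},{"translation":[28,0,0],"roll":0},{"translation":[20,0,0],"roll":0},{"translation":[10,0,0],"roll":0},{"translation":[3,0,0],"roll":0},{"translation":[0,0,0],"roll":0},{"translation":[0,0,0],"roll":0},{"translation":[0,0,0],"roll":0}]}}

```text
time: 37.6
tool_pos: [0.6316, -0.184, 0.1142]
tool_rot: [-3.141, 0.002, -0.234]
contact_force: [-0.2, 0.0, -1.5]
opening: 0.0398
grip_force: 20.0
```

```bash
python3 -c "
from h import *
go([.632,-.184,.115],-.235)
cal=get_calibration('wrist');im=read_camera('wrist');cv2.imwrite('pics/w12.png',im[:,:,::-1])
cv2.imwrite('pics/w12b.png',cv2.resize(im[:,:,::-1],(800,600),interpolation=cv2.INTER_CUBIC))
np.save('cal12.npy',cal,allow_pickle=True)
"
```

```text
pos [ 0.6316 -0.184   0.1142] yaw -0.2342 t 37.6 move mm [ 0.4 -0.  -0.8] F [-0.2  0.  -1.5]
 turn(tool roll) 0.0008
```

View pics/w12b.png

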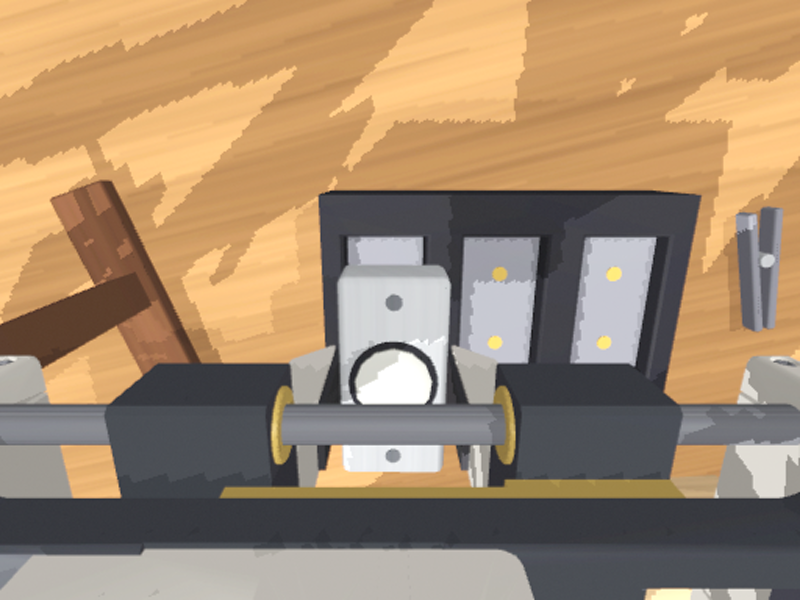

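The held push is seen from above (far top edge near row 278), over the left cradle, whose opening spans about columns 341–426 with its far lip at row 236. I'll work out the offset from edge profiles.

```bash
python3 -c "
from h import *
im=cv2.imread('pics/w12.png').astype(int).sum(2)//3
print('row profile r=158', {c:int(im[156:161,c].mean()) for c in range(200,448)if 202<=c<=226 or 266<=c<=302 or 340<=c<=356 or 366<=c<=436})
print('col profile lip c=240-260',{r:int(im[r,235:262].mean()) for r in range(118,184)})
print('mid lip',{r:int(im[r,305:330].mean()) for r in range(145,160)})
print('push row r=200',{c:int(im[195:205,c].mean()) for c in list(range(208,224))+list(range(278,294))})
print('push near end',{r:int(im[r,228:245].mean()) for r in range(290,310)})
"
```

```text
row profile r=158 {202: 178, 203: 178, 204: 172, 205: 113, 206: 73, 207: 73, 208: 74, 209: 73, 210: 73, 211: 73, 212: 73, 213: 73, 214: 73, 215: 73, 216: 73, 217: 67, 218: 53, 219: 52, 220: 37, 221: 39, 222: 91, 223: 162, 224: 162, 225: 162, 226: 162, 266: 198, 267: 186, 268: 186, 269: 182, 270: 146, 271: 35, 272: 48, 273: 62, 274: 75, 275: 74, 276: 71, 277: 71, 278: 71, 279: 70, 280: 71, 281: 71, 282: 70, 283: 71, 284: 71, 285: 70, 286: 64, 287: 56, 288: 56, 289: 56, 290: 56, 291: 55, 292: 56, 293: 56, 294: 56, 295: 50, 296: 86, 297: 157, 298: 162, 299: 162, 300: 162, 301: 162, 302: 162, 340: 159, 341: 137, 342: 137, 343: 136, 344: 124, 345: 37, 346: 33, 347: 33, 348: 32, 349: 34, 350: 41, 351: 44, 352: 48, 353: 57, 354: 56, 355: 56, 356: 56, 366: 71, 367: 71, 368: 71, 369: 71, 370: 71, 371: 70, 372: 68, 373: 95, 374: 158, 375: 162, 376: 161, 377: 162, 378: 171, 379: 204, 380: 204, 381: 204, 382: 204, 383: 204, 384: 204, 385: 204, 386: 204, 387: 204, 388: 204, 389: 204, 390: 204, 391: 204, 392: 204, 393: 204, 394: 204, 395: 204, 396: 204, 397: 204, 398: 204, 399: 204, 400: 204, 401:
[... 984 characters left out ...]
, 183: 214}
mid lip {145: 54, 146: 54, 147: 54, 148: 55, 149: 54, 150: 46, 151: 74, 152: 139, 153: 147, 154: 158, 155: 163, 156: 162, 157: 162, 158: 162, 159: 162}
push row r=200 {208: 67, 209: 68, 210: 67, 211: 67, 212: 67, 213: 67, 214: 67, 215: 75, 216: 122, 217: 178, 218: 190, 219: 199, 220: 208, 221: 213, 222: 213, 223: 212, 278: 216, 279: 215, 280: 214, 281: 212, 282: 214, 283: 214, 284: 212, 285: 210, 286: 204, 287: 164, 288: 72, 289: 69, 290: 69, 291: 70, 292: 68, 293: 60}
push near end {290: 238, 291: 238, 292: 239, 293: 238, 294: 239, 295: 239, 296: 238, 297: 238, 298: 238, 299: 238, 300: 237, 301: 235, 302: 200, 303: 199, 304: 196, 305: 192, 306: 188, 307: 190, 308: 187, 309: 180}
```

```bash
python3 -c "
from h import *
cal=np.load('cal12.npy',allow_pickle=True).item()
p=np.array([.6316,-.184]);y=-.2342;X=np.array([np.cos(y),np.sin(y)]);Y=np.array([-np.sin(y),np.cos(y)])
def t(px,z):
    w=unproj(px,z,cal)[0][:2]; d=w-p; return (1000*np.array([d@X,d@Y])).round(1)
print('cradles @158 (x, y in push axes)',[t((c,158),.045) for c in (217,272.7,296.2,352.6,373.2,426.8)])
print('lips',t((248,151.3),.045),t((318,151.5),.045),'dock far edge',t((248,121.5),.045), t((320,121.5),.045),'dock left',t((205.6,158),.045))
zt=.1142-.0153+.024
print('push sides',t((216.3,200),zt),t((287.4,200),zt),'far',t((250,177),zt),'far bottom',t((250,168.7),zt-.024),'near',t((237,301.7),zt))
"
```

```text
cradles @158 (x, y in push axes) [array([37.1, 26.6]), array([ 37.1, -17.6]), array([ 37.1, -36.3]), array([ 37.1, -81.1]), array([ 37.1, -97.5]), array([  37.1, -140.1])]
lips [42.4  2. ] [ 42.3 -53.3] dock far edge [65.3  1.9] [ 65.3 -53.3] dock left [37.1 35.7]
push sides [27.9 18.4] [ 27.9 -20.2] far [40.7  0.1] far bottom [40.   0.2] near [-37.2   8.1]
```

{"api": "step_arm", "payload": {"commands": [{"translation":[0,-4.5,10],"roll":0},{"translation":[0,0,20],"roll":0},{"translation":[0,0,13],"roll":0},{"translation":[0,0,3],"roll":0},{"translation":[0,0,0],"roll":0},{"translation":[0,0,0],"roll":0},{"translation":[0,0,0],"roll":0}]}}

```text
time: 38.23
tool_pos: [0.6343, -0.1801, 0.0698]
tool_rot: [3.141, -0.002, -0.234]
contact_force: [0.8, -0.5, -0.5]
opening: 0.04
grip_force: 20.0
```

```bash
cat > m.py <<'E'
from h import *
s=observe();cal=get_calibration('wrist');I=read_camera('wrist');cv2.imwrite('pics/w13.png',I[:,:,::-1])
p=np.array(s['tool_pos'][:2]);z=s['tool_pos'][2];y=s['tool_rot'][2];X=np.array([np.cos(y),np.sin(y)]);Y=np.array([-np.sin(y),np.cos(y)])
print(p.round(4),round(z,4),round(y,4),s['contact_force'])
im=I.astype(int).sum(2)//3
def w(a,b,zz): return np.array([*(p+a*X+b*Y),zz])
# predicted pixels of push & cradle corners
for n,(hx,hy,zz) in {'push top':(.04,.02,z-.0153+.024),'push bot':(.04,.02,z-.0153),'cradle':(.0415,.0215,.045)}.items():
    print(n,proj([w(hx,hy,zz),w(hx,-hy,zz)],cal).round(1).tolist())
E
python3 m.py; python3 -c "
import cv2
im=cv2.imread('pics/w13.png').astype(int).sum(2)//3
for r0 in range(150,240,4): print(r0,im[r0,196:312:2].tolist())
"
```

```text
[ 0.6343 -0.1801] 0.0698 -0.2343 [ 0.75744601 -0.53803966 -0.46522404]
push top [[212.5, 178.2], [287.8, 178.2]]
push bot [[217.6, 168.8], [283.0, 168.8]]
cradle [[216.8, 163.4], [283.8, 163.4]]
150 [179, 179, 129, 75, 75, 75, 76, 74, 75, 74, 75, 75, 75, 74, 74, 75, 74, 74, 75, 76, 72, 56, 55, 55, 56, 55, 55, 56, 55, 57, 56, 57, 58, 57, 58, 58, 57, 57, 56, 57, 57, 56, 57, 57, 57, 57, 56, 58, 57, 56, 57, 57, 56, 58, 55, 56, 56, 56]
154 [174, 175, 126, 76, 75, 76, 74, 75, 75, 75, 75, 74, 74, 75, 75, 75, 75, 75, 74, 75, 74, 56, 56, 55, 54, 57, 56, 57, 55, 55, 56, 57, 57, 57, 56, 57, 57, 57, 57, 56, 56, 56, 55, 57, 56, 56, 57, 55, 56, 57, 54, 55, 55, 56, 56, 54, 55, 55]
158 [182, 184, 157, 75, 74, 75, 74, 73, 73, 74, 75, 75, 74, 74, 74, 75, 74, 75, 74, 75, 56, 55, 56, 56, 54, 54, 55, 56, 53, 54, 56, 55, 55, 55, 53, 54, 56, 56, 55, 56, 55, 56, 55, 56, 56, 54, 56, 56, 56, 55, 55, 55, 55, 55, 56, 57, 56, 56]
162 [183, 183, 175, 76, 74, 74, 75, 74, 75, 74, 73, 71, 70, 72, 71, 71, 73, 73, 72, 72, 55, 52, 53, 51, 52, 52, 52, 51, 52, 51, 52, 53, 51, 53, 53, 52, 52, 53, 52, 52, 51, 53, 53, 52, 5
[... 4617 characters left out ...]
55, 255, 254, 254, 253, 249, 193, 70, 62, 62, 237, 240, 238, 233, 201, 103, 52, 83, 165, 185, 185, 185, 185, 185, 185, 185, 185, 185]
234 [182, 174, 185, 185, 185, 184, 172, 151, 53, 52, 49, 168, 181, 187, 183, 45, 44, 101, 212, 213, 213, 213, 213, 213, 214, 255, 255, 255, 255, 255, 255, 255, 255, 255, 255, 254, 253, 250, 206, 62, 60, 182, 239, 231, 198, 82, 56, 49, 116, 172, 173, 184, 185, 173, 172, 184, 185, 185]
238 [172, 172, 172, 172, 173, 172, 169, 48, 49, 44, 48, 166, 180, 187, 79, 47, 72, 211, 212, 213, 213, 212, 212, 213, 220, 255, 255, 255, 255, 255, 255, 255, 255, 255, 255, 255, 255, 253, 250, 145, 61, 95, 239, 229, 193, 79, 61, 49, 48, 155, 172, 173, 172, 173, 172, 172, 173, 173]
```

```bash
python3 -c "
import cv2
im=cv2.imread('pics/w13.png').astype(int).sum(2)/3
print([(r,round(im[r,228:233].mean()),round(im[r,264:274].mean())) for r in range(158,184)])
from h import *
go([.6326,-.1796,.0698],-.2342)
"
```

```text
[(158, 75, 56), (159, 75, 55), (160, 75, 55), (161, 74, 55), (162, 73, 53), (163, 72, 49), (164, 117, 82), (165, 151, 142), (166, 144, 151), (167, 160, 158), (168, 182, 164), (169, 176, 163), (170, 163, 163), (171, 163, 166), (172, 164, 166), (173, 165, 166), (174, 167, 166), (175, 169, 166), (176, 174, 170), (177, 191, 188), (178, 205, 204), (179, 209, 212), (180, 211, 214), (181, 212, 215), (182, 213, 216), (183, 213, 217)]
pos [ 0.6343 -0.1801  0.0699] yaw -0.2342 t 38.3 move mm [-1.8 -0.1  0.1] F [ 0.2 -0.4 -0.3]
 turn(tool roll) -0.0
```

{"api": "step_arm", "payload": {"commands": [{"translation":[0,0,3],"roll":0},{"translation":[0,0,3],"roll":0},{"translation":[0,0,2],"roll":0},{"translation":[0,0,1],"roll":0},{"translation":[0,0,1],"roll":0},{"translation":[0,0,1],"roll":0},{"translation":[0,0,1],"roll":0},{"translation":[0,0,0],"roll":0},{"translation":[0,0,0],"roll":0}]}}

```text
time: 39.03
tool_pos: [0.6337, -0.1799, 0.0567]
tool_rot: [-3.141, 0.0, -0.234]
contact_force: [0.2, 0.1, -0.0]
opening: 0.0397
grip_force: 20.0
```

{"api": "step_arm", "payload": {"commands": [{"translation":[0,0,2],"roll":0},{"translation":[0,0,2],"roll":0},{"translation":[0,0,1],"roll":0},{"translation":[0,0,1],"roll":0},{"translation":[0,0,0],"roll":0},{"translation":[0,0,0],"roll":0}]}}

```text
time: 39.53
tool_pos: [0.6337, -0.1799, 0.0506]
tool_rot: [-3.141, 0.0, -0.234]
contact_force: [-0.2, -0.8, -0.6]
opening: 0.04
grip_force: 20.0
```

{"api": "step_arm", "payload": {"commands": [{"translation":[0,0,0],"roll":0},{"translation":[0,0,0],"roll":0},{"translation":[0,0,0],"roll":0},{"translation":[0,0,0],"roll":0}], "fingers": 0.6}}

```text
time: 39.87
tool_pos: [0.6338, -0.18, 0.0509]
tool_rot: [-3.142, -0.0, -0.234]
contact_force: [-0.2, 0.3, 1.1]
opening: 0.0545
grip_force: 0.0
```

{"api": "step_arm", "payload": {"commands": [{"translation":[0,0,-10],"roll":0},{"translation":[0,0,-20],"roll":0},{"translation":[0,0,-10],"roll":0},{"translation":[0,0,0],"roll":0},{"translation":[0,0,0],"roll":0},{"translation":[0,0,0],"roll":0},{"translation":[0,0,0],"roll":0},{"translation":[0,0,0],"roll":0}], "fingers": 0}}

```text
time: 40.53
tool_pos: [0.6332, -0.1797, 0.0897]
tool_rot: [-3.141, 0.002, -0.234]
contact_force: [0.1, 0.1, -0.7]
opening: 0.0062
grip_force: 0.0
```

{"api": "step_arm", "payload": {"commands": [{"translation":[0,0,10],"roll":0},{"translation":[0,0,10],"roll":0},{"translation":[0,0,5],"roll":0},{"translation":[0,0,2],"roll":0},{"translation":[0,0,2],"roll":0},{"translation":[0,0,2],"roll":0},{"translation":[0,0,2],"roll":0},{"translation":[0,0,2],"roll":0},{"translation":[0,0,2],"roll":0},{"translation":[0,0,2],"roll":0},{"translation":[0,0,0],"roll":0},{"translation":[0,0,0],"roll":0}]}}

```text
time: 41.53
tool_pos: [0.6336, -0.1799, 0.052]
tool_rot: [-3.142, -0.0, -0.234]
contact_force: [-2.1, 0.1, 3.4]
opening: 0.0002
grip_force: 1.5
```

{"api": "step_arm", "payload": {"commands": [{"translation":[0,0,1],"roll":0},{"translation":[0,0,1],"roll":0},{"translation":[0,0,0.5],"roll":0},{"translation":[0,0,0],"roll":0}]}}

```text
time: 41.87
tool_pos: [0.6336, -0.1799, 0.0495]
tool_rot: [-3.142, -0.0, -0.234]
contact_force: [-3.2, 1.6, 4.3]
opening: 0.0005
grip_force: 2.2
```

{"api": "step_arm", "payload": {"commands": [{"translation":[0,0,0.5],"roll":0},{"translation":[0,0,0.5],"roll":0},{"translation":[0,0,0.5],"roll":0},{"translation":[0,0,0],"roll":0}]}}

```text
time: 42.2
tool_pos: [0.6337, -0.1799, 0.0483]
tool_rot: [-3.142, -0.0, -0.234]
contact_force: [-2.3, 0.6, 6.7]
opening: 0.0002
grip_force: 3.2
```

{"api": "step_arm", "payload": {"commands": [{"translation":[0,0,0.5],"roll":0},{"translation":[0,0,0.5],"roll":0},{"translation":[0,0,0],"roll":0}]}}

```text
time: 42.45
tool_pos: [0.6337, -0.1799, 0.0482]
tool_rot: [3.141, -0.001, -0.234]
contact_force: [-5.9, 1.9, 11.6]
opening: 0.0005
grip_force: 5.8
```

{"api": "step_arm", "payload": {"commands": [{"translation":[0,0,-15],"roll":0},{"translation":[0,0,-35],"roll":0},{"translation":[0,0,-40],"roll":0},{"translation":[0,0,-40],"roll":0},{"translation":[0,0,-40],"roll":0},{"translation":[0,0,-20],"roll":0},{"translation":[0,0,0],"roll":0},{"translation":[0,0,0],"roll":0}], "fingers": 0.75}}

```text
time: 43.12
tool_pos: [0.6343, -0.1802, 0.2378]
tool_rot: [3.141, -0.003, -0.234]
contact_force: [0.1, 1.0, -0.9]
opening: 0.0495
grip_force: 0.0
```

```bash
python3 -c "
from h import *
go([.38,.275,.235],-.08)
im=read_camera('top');cv2.imwrite('pics/top14.png',im[:,:,::-1])
pushes(im,get_calibration('top'))
print([(np.round(d['at'],3).tolist(),round(d['confidence'],2)) for d in search_frame('top','push1_mid')])
read_camera('side')
print([(np.round(d['at'],3).tolist(),round(d['confidence'],2)) for d in search_frame('side','push1_mid')])
"
```

```text
pos [ 0.6343 -0.1802  0.2378] yaw -0.2341 t 43.1 move mm [-353.  -383.7    1.5] F [ 0.1  1.  -0.9]
 turn(tool roll) -0.1541
blob [0, 0, 512, 66, 29833] mid [ 1.0176 -0.0756] sides 1.4204 0.1823 yaw 1.548 white []
blob [276, 89, 27, 54, 590] mid [ 0.7836 -0.1687] sides 0.1515 0.0322 yaw -0.398 white []
blob [289, 97, 77, 68, 3275] mid [ 0.7391 -0.2714] sides 0.1412 0.184 yaw 1.165 white []
blob [350, 119, 31, 53, 617] mid [ 0.6958 -0.3794] sides 0.1515 0.0347 yaw -0.461 white []
blob [260, 151, 20, 26, 270] mid [ 0.6568 -0.1079] sides 0.0713 0.0417 yaw -0.397 white []
blob [286, 167, 17, 18, 242] mid [ 0.6186 -0.1775] sides 0.0469 0.0408 yaw -0.239 white []
blob [333, 178, 21, 28, 336] mid [ 0.5738 -0.3047] sides 0.0716 0.0489 yaw -0.346 white []
blob [277, 190, 56, 16, 251] mid [ 0.5563 -0.2045] sides 0.0124 0.1517 yaw 1.338 white []
blob [234, 199, 26, 48, 568] mid [ 0.4925 -0.0467] sides 0.1335 0.0341 yaw -0.376 white []
blob [256, 211, 71, 42, 1472] mid [ 0.4591 -0.1596] sides 0.065 0.1955 yaw 1.184 white []
blob [318, 231, 24, 44, 527] mid [ 0.4075 -0.2684] sides 0.1194 0.0364 yaw -0.43 white []
blob [110, 238, 16, 31, 445] mid [0.416  0.3069] sides 0.0812 0.0407 yaw -0.043 white []
blob [207, 241, 90, 138, 6551] mid [ 0.2605 -0.0597] sides 0.3624 0.1465 yaw -0.386 white []
blob [506, 325, 6, 41, 203] mid [ 0.1544 -0.739 ] sides 0.0133 0.1051 yaw -0.044 white []
[([0.613, -0.174, 0.049], 0.6), ([0.648, 0.168, 0.212], 0.33)]
[([0.627, -0.184, 0.043], 0.83)]
```

{"api": "step_arm", "payload": {"commands": [{"translation":[-12,-8,0],"roll":0},{"translation":[-24,-20,0],"roll":0},{"translation":[-28,-28,0],"roll":0},{"translation":[-27,-30,0],"roll":0},{"translation":[-25,-31,0],"roll":0},{"translation":[-22,-31,0],"roll":0},{"translation":[-22,-31,0],"roll":0},{"translation":[-22,-31,0],"roll":0},{"translation":[-22,-31,0],"roll":0},{"translation":[-22,-31,0],"roll":0},{"translation":[-22,-31,0],"roll":0},{"translation":[-22,-31,0],"roll":0},{"translation":[-20,-30,0],"roll":0},{"translation":[-17,-28,0],"roll":0},{"translation":[-12,-20,0],"roll":0},{"translation":[-6,-11,0],"roll":-0.095},{"translation":[0,0,0],"roll":-0.096},{"translation":[0,0,0],"roll":0},{"translation":[0,0,0],"roll":0}]}}

```text
time: 44.9
tool_pos: [0.4153, 0.3068, 0.2357]
tool_rot: [3.141, 0.002, -0.046]
contact_force: [0.2, 0.7, -1.0]
opening: 0.0691
grip_force: 0.0
```

{"api": "step_arm", "payload": {"commands": [{"translation":[0,0,25],"roll":0},{"translation":[0,0,35],"roll":0},{"translation":[0,0,35],"roll":0},{"translation":[0,0,12],"roll":0},{"translation":[0,0,0],"roll":0},{"translation":[0,0,0],"roll":0}]}}

```text
time: 45.4
tool_pos: [0.4158, 0.3064, 0.1294]
tool_rot: [3.141, 0.001, -0.046]
contact_force: [1.2, -0.1, 0.2]
opening: 0.0684
grip_force: 0.0
```

```bash
python3 -c "
from h import *
go([.416,.307,.0145],-.043)
cal=get_calibration('wrist');im=read_camera('wrist')
pushes(im,cal)
"|grep -v 'white \[\]'
```

```text
pos [0.4158 0.3064 0.1294] yaw -0.0461 t 45.4 move mm [  0.3  -0.7 114.9] F [ 1.2 -0.1  0.2]
 turn(tool roll) -0.0031
blob [235, 175, 30, 29, 675] mid [0.4164 0.3072] sides 0.0272 0.0278 yaw -0.033 white [([0.417, 0.3069], 594)]
```

{"api": "step_arm", "payload": {"commands": [{"translation":[1,-0.5,20],"roll":0},{"translation":[0,0,30],"roll":0},{"translation":[0,0,30],"roll":0},{"translation":[0,0,21],"roll":0},{"translation":[0,0,10],"roll":0},{"translation":[0,0,3],"roll":0},{"translation":[0,0,0],"roll":0}]}}

```text
time: 46.03
tool_pos: [0.4175, 0.3077, 0.0165]
tool_rot: [-3.141, -0.001, -0.044]
contact_force: [-0.1, -0.4, 0.2]
opening: 0.069
grip_force: 0.0
```

{"api": "step_arm", "payload": {"commands": [{"translation":[0,0,0],"roll":0},{"translation":[0,0,0],"roll":0},{"translation":[0,0,0],"roll":0},{"translation":[0,0,0],"roll":0},{"translation":[0,0,0],"roll":0},{"translation":[0,0,0],"roll":0}], "fingers": 0, "grip_force": 20}}

```text
time: 46.53
tool_pos: [0.417, 0.3076, 0.0163]
tool_rot: [-3.141, -0.001, -0.043]
contact_force: [-2.0, 1.0, 3.4]
opening: 0.0397
grip_force: 20.0
```

{"api": "step_arm", "payload": {"commands": [{"translation":[0,0,-10],"roll":0},{"translation":[0,0,-20],"roll":0},{"translation":[0,0,-30],"roll":0},{"translation":[0,0,-30],"roll":0},{"translation":[0,0,-10],"roll":0},{"translation":[0,0,0],"roll":0}]}}

```text
time: 47.03
tool_pos: [0.4182, 0.3083, 0.1186]
tool_rot: [-3.138, -0.005, -0.043]
contact_force: [0.7, 0.5, -1.6]
opening: 0.0397
grip_force: 20.0
```

```bash
python3 -c "
from h import *
y=-.2342;Y=np.array([-np.sin(y),np.cos(y)])
p=np.array([.6337,-.1799])-.124*Y;print(p);go([*p,.115],y)
s=observe();d=p-np.array(s['tool_pos'][:2]);print('after turn:',1000*(d@[np.cos(y),np.sin(y)]),1000*(d@[np.sin(y),-np.cos(y)]))
"
```

```text
[ 0.60492395 -0.30051484]
pos [0.4182 0.3083 0.1186] yaw -0.0431 t 47.0 move mm [212.8 600.2   2.9] F [ 0.7  0.5 -1.6]
 turn(tool roll) 0.1911
after turn: 322.93189742413006 548.8168193293692
```

{"api": "step_arm", "payload": {"commands": [{"translation":[0,0,0],"roll":0.095},{"translation":[0,0,0],"roll":0.096},{"translation":[4,12,0],"roll":0},{"translation":[8,24,0],"roll":0},{"translation":[9,33,0],"roll":0},{"translation":[9,33,0],"roll":0},{"translation":[10,33,0],"roll":0},{"translation":[10,33,0],"roll":0},{"translation":[10,33,0],"roll":0},{"translation":[10,33,0],"roll":0},{"translation":[10,33,0],"roll":0},{"translation":[10,33,0],"roll":0}]}}

```text
time: 48.03
tool_pos: [0.4332, -0.0073, 0.1146]
tool_rot: [3.141, 0.002, -0.231]
contact_force: [0.5, -0.0, -1.8]
opening: 0.0398
grip_force: 20.0
```

{"api": "step_arm", "payload": {"commands": [{"translation":[24,26,0],"roll":0},{"translation":[26,27,0],"roll":0},{"translation":[28,28,0],"roll":0},{"translation":[28,28,0],"roll":0},{"translation":[28,28,0],"roll":0},{"translation":[28,28,0],"roll":0},{"translation":[26,28,0],"roll":0},{"translation":[20,26,0],"roll":0},{"translation":[13,18,0],"roll":0},{"translation":[8,9,0],"roll":0},{"translation":[4,3,0],"roll":0},{"translation":[0,0,0],"roll":0},{"translation":[0,0,0],"roll":0},{"translation":[0,0,0],"roll":0}]}}

```text
time: 49.2
tool_pos: [0.6029, -0.3004, 0.1152]
tool_rot: [-3.141, 0.001, -0.233]
contact_force: [0.6, 0.5, -2.4]
opening: 0.0394
grip_force: 20.0
```

```bash
python3 -c "
from h import *
go([.6049,-.3005,.0715],-.2342)
"
```

```text
pos [ 0.6029 -0.3004  0.1152] yaw -0.2327 t 49.2 move mm [ 2.1 -0.4 43.7] F [ 0.6  0.5 -2.4]
 turn(tool roll) 0.0015
```

{"api": "step_arm", "payload": {"commands": [{"translation":[2,0,10],"roll":0.001},{"translation":[0,0,20],"roll":0},{"translation":[0,0,11],"roll":0},{"translation":[0,0,3],"roll":0},{"translation":[0,0,0],"roll":0},{"translation":[0,0,0],"roll":0},{"translation":[0,0,0],"roll":0},{"translation":[0,0,0],"roll":0}]}}

```text
time: 49.87
tool_pos: [0.606, -0.3023, 0.0727]
tool_rot: [3.141, -0.002, -0.235]
contact_force: [-0.7, -0.0, -1.0]
opening: 0.0392
grip_force: 20.0
```

```bash
sed -i 's/\.0153/.0163/g' m.py; python3 m.py; python3 -c "
from h import *
im=cv2.imread('pics/w13.png').astype(int).sum(2)/3
print([(r,round(im[r,228:236].mean()),round(im[r,264:274].mean())) for r in range(158,184)])
for r in (165,166,167,178,186): print(r,[(c,int(im[r,c])) for c in list(range(208,226))+list(range(276,294))])
go([.6049,-.3005,.0715],-.2342)
"
```

```text
[ 0.606  -0.3023] 0.0727 -0.2352 [-0.67710973 -0.02173716 -1.0139953 ]
push top [[212.8, 177.8], [287.6, 177.8]]
push bot [[217.8, 168.5], [282.8, 168.5]]
cradle [[217.3, 162.6], [283.3, 162.6]]
[(158, 70, 55), (159, 71, 54), (160, 71, 54), (161, 71, 54), (162, 72, 54), (163, 68, 46), (164, 92, 63), (165, 185, 139), (166, 186, 148), (167, 193, 156), (168, 199, 160), (169, 197, 160), (170, 176, 160), (171, 159, 160), (172, 159, 162), (173, 161, 162), (174, 161, 162), (175, 162, 162), (176, 165, 163), (177, 169, 166), (178, 186, 184), (179, 200, 200), (180, 206, 209), (181, 207, 210), (182, 209, 211), (183, 210, 213)]
165 [(208, 72), (209, 72), (210, 72), (211, 73), (212, 72), (213, 71), (214, 66), (215, 52), (216, 54), (217, 47), (218, 34), (219, 33), (220, 68), (221, 137), (222, 137), (223, 137), (224, 137), (225, 137), (276, 137), (277, 133), (278, 105), (279, 32), (280, 32), (281, 35), (282, 43), (283, 45), (284, 48), (285, 55), (286, 54), (287, 55), (288, 55), (289, 55), (290, 55), (291, 55), (292, 55), (293, 56)]
166 [(208, 72), (209, 72), (210, 73), (211, 72), (212, 72), (213, 7
[... 1009 characters left out ...]
(280, 181), (281, 181), (282, 182), (283, 181), (284, 174), (285, 163), (286, 118), (287, 55), (288, 56), (289, 55), (290, 53), (291, 56), (292, 55), (293, 53)]
186 [(208, 67), (209, 65), (210, 65), (211, 66), (212, 64), (213, 64), (214, 63), (215, 73), (216, 137), (217, 182), (218, 191), (219, 200), (220, 208), (221, 212), (222, 211), (223, 209), (224, 210), (225, 210), (276, 214), (277, 214), (278, 214), (279, 214), (280, 213), (281, 212), (282, 211), (283, 212), (284, 210), (285, 209), (286, 205), (287, 180), (288, 74), (289, 54), (290, 55), (291, 54), (292, 55), (293, 55)]
pos [ 0.6058 -0.3023  0.0726] yaw -0.2352 t 49.9 move mm [-1.3 -1.5  1.1] F [ 0.7 -0.1 -0.8]
 turn(tool roll) -0.001
```

{"api": "step_arm", "payload": {"commands": [{"translation":[0,-1.3,0],"roll":0},{"translation":[0,0,3],"roll":0},{"translation":[0,0,3],"roll":0},{"translation":[0,0,2],"roll":0},{"translation":[0,0,1],"roll":0},{"translation":[0,0,1],"roll":0},{"translation":[0,0,1],"roll":0},{"translation":[0,0,1],"roll":0},{"translation":[0,0,1],"roll":0},{"translation":[0,0,0],"roll":0},{"translation":[0,0,0],"roll":0}]}}

```text
time: 50.83
tool_pos: [0.6058, -0.3007, 0.0587]
tool_rot: [-3.142, -0.0, -0.235]
contact_force: [-0.4, 0.2, -1.2]
opening: 0.0397
grip_force: 20.0
```

{"api": "step_arm", "payload": {"commands": [{"translation":[0,0,2],"roll":0},{"translation":[0,0,2],"roll":0},{"translation":[0,0,2],"roll":0},{"translation":[0,0,1],"roll":0},{"translation":[0,0,0],"roll":0},{"translation":[0,0,0],"roll":0}]}}

```text
time: 51.33
tool_pos: [0.6057, -0.3007, 0.0516]
tool_rot: [-3.141, 0.0, -0.235]
contact_force: [0.0, 0.6, -1.5]
opening: 0.0397
grip_force: 20.0
```

{"api": "step_arm", "payload": {"commands": [{"translation":[0,0,0],"roll":0},{"translation":[0,0,0],"roll":0},{"translation":[0,0,0],"roll":0},{"translation":[0,0,0],"roll":0}], "fingers": 0.6}}

```text
time: 51.67
tool_pos: [0.6059, -0.3008, 0.0519]
tool_rot: [3.142, -0.0, -0.235]
contact_force: [-0.6, -0.1, -0.6]
opening: 0.0544
grip_force: 0.0
```

{"api": "step_arm", "payload": {"commands": [{"translation":[0,0,-10],"roll":0},{"translation":[0,0,-20],"roll":0},{"translation":[0,0,-10],"roll":0},{"translation":[0,0,0],"roll":0},{"translation":[0,0,0],"roll":0},{"translation":[0,0,0],"roll":0},{"translation":[0,0,0],"roll":0},{"translation":[0,0,0],"roll":0}], "fingers": 0}}

```text
time: 52.33
tool_pos: [0.6053, -0.3005, 0.0907]
tool_rot: [-3.141, 0.002, -0.235]
contact_force: [-0.2, -0.6, 0.5]
opening: 0.0064
grip_force: 0.0
```

{"api": "step_arm", "payload": {"commands": [{"translation":[0,0,10],"roll":0},{"translation":[0,0,10],"roll":0},{"translation":[0,0,5],"roll":0},{"translation":[0,0,2],"roll":0},{"translation":[0,0,2],"roll":0},{"translation":[0,0,2],"roll":0},{"translation":[0,0,2],"roll":0},{"translation":[0,0,2],"roll":0},{"translation":[0,0,2],"roll":0},{"translation":[0,0,2],"roll":0},{"translation":[0,0,0],"roll":0},{"translation":[0,0,0],"roll":0}]}}

```text
time: 53.33
tool_pos: [0.6059, -0.3009, 0.0531]
tool_rot: [3.141, -0.001, -0.235]
contact_force: [-1.9, 0.4, 2.4]
opening: 0.0006
grip_force: 1.6
```

{"api": "step_arm", "payload": {"commands": [{"translation":[0,0,1],"roll":0},{"translation":[0,0,1],"roll":0},{"translation":[0,0,1],"roll":0},{"translation":[0,0,1],"roll":0},{"translation":[0,0,0.5],"roll":0},{"translation":[0,0,0],"roll":0}]}}

```text
time: 53.83
tool_pos: [0.6059, -0.3008, 0.0484]
tool_rot: [3.141, -0.001, -0.235]
contact_force: [-2.7, 1.2, 4.6]
opening: 0.0004
grip_force: 2.2
```

{"api": "step_arm", "payload": {"commands": [{"translation":[0,0,0.5],"roll":0},{"translation":[0,0,0.5],"roll":0},{"translation":[0,0,0],"roll":0}]}}

```text
time: 54.08
tool_pos: [0.606, -0.3009, 0.0482]
tool_rot: [3.141, -0.001, -0.235]
contact_force: [-3.7, 1.8, 9.4]
opening: 0.0008
grip_force: 4.6
```

{"api": "step_arm", "payload": {"commands": [{"translation":[0,0,0.5],"roll":0},{"translation":[0,0,0],"roll":0}]}}

```text
time: 54.25
tool_pos: [0.606, -0.3009, 0.0482]
tool_rot: [3.141, -0.001, -0.235]
contact_force: [-5.0, 2.5, 10.7]
opening: 0.0007
grip_force: 5.9
```

{"api": "step_arm", "payload": {"commands": [{"translation":[0,0,-15],"roll":0},{"translation":[0,0,-35],"roll":0},{"translation":[0,0,-40],"roll":0},{"translation":[0,0,-40],"roll":0},{"translation":[0,0,-40],"roll":0},{"translation":[-30,0,-20],"roll":0},{"translation":[-40,0,0],"roll":0},{"translation":[-40,0,0],"roll":0},{"translation":[-40,0,0],"roll":0},{"translation":[-20,0,0],"roll":0},{"translation":[0,0,0],"roll":0},{"translation":[0,0,0],"roll":0},{"translation":[0,0,0],"roll":0},{"translation":[0,0,0],"roll":0}]}}

```text
time: 55.42
tool_pos: [0.4416, -0.2616, 0.2364]
tool_rot: [3.142, -0.001, -0.235]
contact_force: [0.4, 0.1, 0.5]
opening: 0.0002
grip_force: 0.0
```

```bash
python3 -c "
from h import *
go([.6,-.3,.2])
read_camera('side');read_camera('top')
for c in ('side','top'):
  for n in ('push1_mid','key1_mid','key2_mid','key3_mid','peg1','ornament'): print(c,n,[(np.round(d['at'],3).tolist(),round(d['confidence'],2)) for d in search_frame(c,n)])
im=read_camera('wrist');pushes(im,get_calibration('wrist'))
"|grep -v 'white \[\]'
```

```text
pos [ 0.4416 -0.2616  0.2364] yaw -0.2349 t 55.4 move mm [163.    0.5  36.5] F [0.4 0.1 0.5]
side push1_mid [([0.629, -0.185, 0.045], 0.82), ([0.656, -0.024, 0.093], 0.55)]
side key1_mid []
side key2_mid []
side key3_mid [([0.578, 0.291, 0.168], 0.69), ([0.49, -0.458, 0.006], 0.42)]
side peg1 [([0.487, -0.458, 0.01], 0.83), ([0.592, -0.411, 0.01], 0.63)]
side ornament [([0.736, 0.144, 0.096], 0.6)]
top push1_mid [([0.628, -0.181, 0.05], 0.82), ([0.604, -0.301, 0.044], 0.69)]
top key1_mid [([0.603, 0.039, 0.19], 0.57)]
top key2_mid [([0.589, 0.169, 0.19], 0.51), ([0.734, 0.14, 0.013], 0.31)]
top key3_mid []
top peg1 [([0.49, -0.455, 0.012], 0.66), ([0.594, -0.404, 0.013], 0.59)]
top ornament [([0.732, 0.142, 0.014], 0.63), ([0.578, 0.291, 0.191], 0.25)]
blob [117, 0, 43, 58, 2004] mid [ 0.6277 -0.1731] sides 0.0431 0.0615 yaw -0.237 white [([0.6406, -0.1755], 531)]
blob [233, 0, 38, 58, 1955] mid [ 0.5974 -0.2998] sides 0.0416 0.0587 yaw -0.217 white [([0.6103, -0.3027], 531)]
blob [127, 82, 151, 9, 1354] mid [ 0.5515 -0.2271] sides 0.1813 0.0091 yaw 1.336 white [([0.53, -0.3105], 35)]
```

```bash
python3 -c "
from cell import *
print(hand_in())"
```

```text
the job is handed in; nothing more can be done
None
```

I handed the job in at about 56 s of the 210 s allowed: the red, blue and yellow keys hang on their own hooks, both bell pushes (one had been knocked aside before I picked it up) are pressed to the stop in the two outer cradles, and the last camera check had the ornament and pegs where they started; no verdict came back.

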